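Unlatch the die pen and open its gate

TASK

Open the guard gate of the die pen so that the cutting dies can be taken out: lift the latch bar out of its catch by feel, never forcing it against the lip or the hood, and swing the gate calmly to a right angle or a little beyond. Let the bar drop back level on the gate, let go, and leave the dies and everything else on the bench where they are.

Things in the scene. Friction and masses are not known exactly. Their poses are not given: they have to be found in the camera images.
- pen: Die pen: low open-topped guard of clear panels (310 mm wide, 210 deep, 95 high), plywood floor, fixed to the bench, gate in its front. Origin: bench level, on the gate line midway between hinge axis and the shut gate's free edge; x level into the pen (away from the side to which the gate opens), y along the shut gate towards the hinge, z up.
- gate (a joint): Angle of the yellow-framed gate about its upright hinge: 0 shut, grows as the gate swings out of the pen (to the pen's -x; clockwise from above) to a stop at 1.75 rad. Gate 200 mm wide, 12 thick, from 20 to 105 mm above the bench. It stays where it is left (hinge friction about 0.06 N m).
- gate_hinge (a point): Point on the gate's hinge axis at bench level, 100 mm from the pen's origin along the pen's y. Its axes turn with the gate: -y runs along the gate to its free edge, x is square to the gate (into the pen when shut), z up.
- latch: Gravity latch bar: steel rod, 10 mm thick, above the gate's top rail; about 0.14 kg. Origin on its pivot on the gate, 70 mm from the hinge axis, 118 mm above the bench; it runs 165 mm along its -y, past the gate's free edge. It turns about x (square to the gate): rests level on a peg, its outer end lifts up to 0.5 rad and falls by its weight. Pulled square to the gate, it takes the gate along.
- thumb (a point): Grip point of the red thumb tab standing on the bar, 12 mm thick (square to the gate), 26 mm wide along the bar; its top is 15 mm above this point, the steel bar's top 23 mm and the gate's rail 41 mm below. 90 mm from the pivot (bar -y), 28 mm above the bar's axis. Free all round: pinch it from above, jaws closing square to the gate. When lifted it moves on an arc about the pivot.
- bar_tip (a point): Point on the axis of the latch bar near its outer end, 160 mm from its pivot (bar -y).
- keeper: Keeper post: dark steel, 18 by 14 mm, 185 high, fixed by the free edge of the shut gate; origin at its foot, axes as the pen's. It carries a yellow catch round the bar's end: side web, front lip, hood. The lip (6 mm thick, 2 mm in front of the resting bar, 20 mm long) stops the gate from opening; lifted, the bar passes over the lip and under the hood. Catch and post do not give.
- post_top (a point): Top of the keeper post, 185 mm above the bench. The catch is clamped anywhere along the post and no pose tells where: its lip's top edge lies 6 to 36 mm above the underside of the resting bar, so the bar's end needs that much lift, found by feel. The hood's underside is 16.5 mm above the lip's top edge, so the 10 mm bar meets the hood only 4 to 6 mm after it clears the lip.
- die_round: Loose round cutting die, steel ring 60 mm across and 32 mm high, sharp, inside the pen. Origin: centre of its underside.
- die_small: Loose small round cutting die, steel ring 40 mm across and 32 mm high, inside the pen. Origin: centre of its underside.
- die_strap: Loose oblong cutting die, steel frame 44 by 94 mm, 32 mm high, inside the pen. Origin: centre of its underside.
- dye_jar: Loose jar of edge dye, 44 mm across, 60 mm high, amber with a black cap, on the bench near the keeper post. Origin: centre of its underside.
- mallet: Loose mallet with a yellow head, lying on the bench to the robot's right. Origin at its underside.
- tape: Loose roll of tape, 90 mm across, 24 mm high, on the bench to the robot's left. Origin: centre of its underside.
- glue: Loose white glue bottle, 60 mm across, 150 mm high, on the bench to the left. Origin: centre of its underside.
- bevel_block: Loose cork block, 50 by 110 by 30 mm, on the bench to the right. Origin: centre of its underside.

How it is judged:
By the outcome, as a careful person would: the job done as asked, in the order asked, and still so for the second after the job is handed in, with the robot touching nothing.
It also fails if it takes over 72 s, if anything falls off the work surface, if the arm or the gripper's body presses on something with over 40 N, if the wrist force passes 120 N, or if a joint passes its speed limit or range.

ROBOT

A 7-joint arm with a two-finger parallel gripper is mounted at the origin on the work surface. World frame = base frame: x ahead of the robot, y to its left, z up, the work surface at z = 0. Lengths are in m, angles in rad, forces in N, time in s.
With the tool pointing down it reaches from about 0.425 to 0.925 m from the base axis. Payload 6.8 kg.
Tool frame: the origin (TCP) lies at the very end of the fingers, on their centre line; the grasp point (between the pads) lies 19 mm behind it (hold_point_z is the distance from the TCP to the grasp point, in m); z points along the fingers, y is the direction in which the jaws open and shut (so a half turn about z gives the same grasp; the last joint's range is limited). The gripper opens to 85 mm and grips with 20 to 120 N. Pads are 22 mm wide; open, the fingers measure 114 mm over their backs; the gripper's body (76 mm by 85 mm) begins 54 mm behind the grasp point. The pads swing forward as they close: fully open they stand 13 mm farther back than shut.
Start: joints at [1.14, 0.477, 0.022, 1.555, -0.011, 1.109, -0.083], TCP at [0.214, -0.64, 0.202] pointing down, gripper open.
Joint ranges: [-2.96, 2.96], [-0.34, 2.1], [-1.41, 1.46], [0.24, 2.44], [-1.37, 4.51], [0.17, 1.92], [-2.96, 2.96]. Speed limits (rad/s): [2.39, 2.39, 3.14, 3.14, 3.14, 3.14, 3.14].

INTERFACE

Orientations are given as a unit quaternion [w, x, y, z].
In Python, from station import get_obs, read_camera, calibration, hand_in, regions_of, hold_point_z gives the robot as it stands.
- The arm moves only by the tool send_rows, never from a script. Its argument "motion" is text: rows parted by semicolons, each of 7 numbers parted by spaces: the shift along the world's x, y, z in cm, then the turn, a rotation vector about the world's x, y, z in degrees, then the closure, from 0 (fully open) to 1 (shut). In form: dx dy dz rx ry rz fingers; .... A call has 1 to 20 rows; each row shifts and turns the pose as measured when the row begins; what a row does not reach is not made up. A row lasts 1/12 s, in which the tool goes at most 41.7 mm and 7.16 degrees, less where a joint would pass 70% of its speed; a pose out of reach is approached as far as the arm can. A call is refused whole if a number of a shift passes 4.17 or a number of a turn 7.16, either way. A call with a gripper value outside its range is refused whole. The fingers move at their own pace and stop on an object; "newtons" is the grip in N (left out, the last holds). Time passes only in rows, so rows that do not move let the fingers close. It gives the time, the measured TCP pose, the force and the opening at its end, in the units of the state.
- get_obs(): the state, without advancing time (a new reading comes with each control period).
- read_camera(name): name is "side" or "top"; returns the picture (400x640x3 uint8, red, green, blue); there is no depth.
- calibration(name): a dict with "mtx" (3x3 intrinsics, pixels), "R" (3x3) and "t" (3): a world point X has camera coordinates R X + t. Camera axes: x right, y down, z forward; pixel columns grow to the right and rows downward; lengths in m; the calibration is good to about 2 mm. A picture is of the moment at which its call begins. calibration takes no time and is no camera call.
- hand_in(): hands the job in, once; it reports no verdict.
Trained networks look in the newest picture that a camera, given by its name, has taken for a name from the list of things; names that differ only in an ending like _2 or _b are one class to them, and where a whole thing is asked for, a point or a joint stands for the part that bears it (a point fixed in the world has none). Each returns a list of dicts, best first, with "conf" (0 to 1); they miss things now and then, are a little off and sometimes report something else, mostly with a low value. They report only what shows in the picture. A call takes as long as a camera call.
- regions_of(thing, camera): "region" (400x640 bool, what is visible of it) and "point" ([column, row] in pixels, amid what is visible of it).
The state is a dict: "t": time; "q": joint angles; "joint_vel": joint speeds; "joint_torque": joint torques, N m; "eef_pos": TCP position; "tool_rot": TCP orientation; "contact_force": force on the tool from outside, world axes, zero at the start; "torque": the same for the moment, N m; "gripper_width": opening from 0.0 (shut) to 1.0 (fully open).
Only numpy, scipy, OpenCV 4.12 (cv2) and the standard library are available. Lean on these libraries where they do the work, as an engineer would, in place of code of your own. Each camera call takes 0.05 s, during which the arm holds its last target.

## Working session

There is one attempt and no reset: what is moved stays moved. The work goes in short steps, Python scripts to look and compute and a tool call to move; the robot and the scene stay as the last step left them, time stands still between calls to the robot, and variables do not carry over. Pictures are saved under pics/ and viewed, and the job is handed in when it is done.

Besides the shell and the picture viewer there is one more tool, called after "Request:" as name(argument=value, ...), one argument or row to a line, values as JSON. send_rows: Moves the arm, as the interface text tells. Its arguments: {"type":"object","properties":{"motion":{"type":"string"},"newtons":{"type":"number"}},"required":["motion"]}

```bash
ls; mkdir -p pics; python3 - <<'E'
from station import *
import cv2,numpy as np
o=get_obs();print({k:np.round(v,3) for k,v in o.items()}, hold_point_z)
for n in("side","top"):
    im=read_camera(n);cv2.imwrite(f"pics/{n}0.png",im[:,:,::-1])
    c=calibration(n);print(n,c)
E
```

```text
pics
{'t': np.float64(0.0), 'q': array([ 1.14 ,  0.478,  0.022,  1.556, -0.011,  1.109, -0.083]), 'joint_vel': array([ 0.001, -0.   , -0.   , -0.001,  0.   ,  0.   ,  0.001]), 'joint_torque': array([ 0.0000e+00, -5.9644e+01,  1.6080e+00, -2.8119e+01,  1.3000e-02,
        1.0000e-02, -0.0000e+00]), 'eef_pos': array([ 0.214, -0.64 ,  0.201]), 'tool_rot': array([-0.001,  0.987,  0.161, -0.   ]), 'contact_force': array([ 0.012,  0.352, -0.092]), 'torque': array([ 0.036,  0.056, -0.025]), 'gripper_width': np.float64(0.999)} 0.0187
side {'mtx': array([[412.34171998,   0.        , 324.52048184],
       [  0.        , 412.34171998, 195.7134444 ],
       [  0.        ,   0.        ,   1.        ]]), 'R': array([[-0.96638228, -0.25669847, -0.01453228],
       [-0.15914696,  0.64161236, -0.75033714],
       [ 0.20193448, -0.72279974, -0.6608956 ]]), 't': array([0.5407354 , 0.16861249, 1.13203146])}
top {'mtx': array([[473.36099881,   0.        , 318.67106439],
       [  0.        , 473.36099881, 200.17681458],
       [  0.        ,   0.        ,   1.        ]]), 'R': array([[-0.00292643, -0.99999194, -0.00274844],
       [-0.98133941,  0.00340024, -0.19225348],
       [ 0.19226128,  0.00213454, -0.98134145]]), 't': array([-0.01584281,  0.55615287,  1.45676433])}
```

View pics/side0.png

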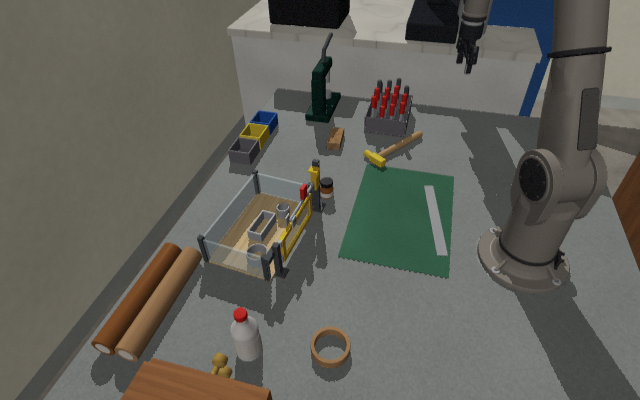

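View pics/top0.png

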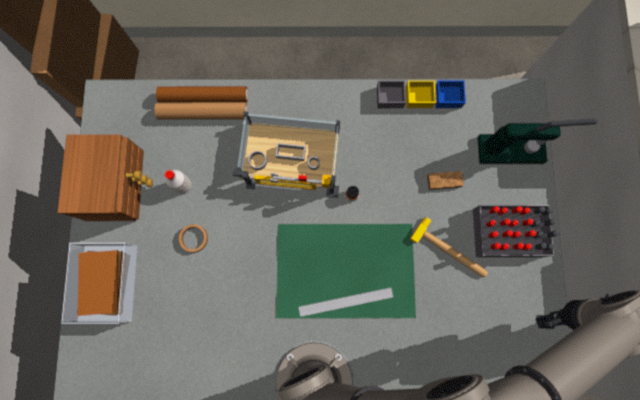

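```bash
cat > h.py <<'E'
from station import *
import cv2,numpy as np
C={n:calibration(n) for n in("side","top")}
def proj(n,X):
    c=C[n];p=c["R"]@np.asarray(X,float)+c["t"];p=c["mtx"]@p;return p[:2]/p[2]
def ray(n,uv):
    c=C[n];d=c["R"].T@np.linalg.solve(c["mtx"],[uv[0],uv[1],1.]);return -c["R"].T@c["t"],d
def atz(n,uv,z):
    o,d=ray(n,uv);return o+d*(z-o[2])/d[2]
def tri(us,ut):
    o1,d1=ray("side",us);o2,d2=ray("top",ut)
    A=np.c_[d1,-d2];s=np.linalg.lstsq(A,o2-o1,rcond=None)[0]
    a=o1+d1*s[0];b=o2+d2*s[1];return (a+b)/2,np.linalg.norm(a-b)
E
python3 - <<'E'
from h import *
for n in("side","top"):
    im=read_camera(n)
    for th in ("thumb","latch","gate","keeper","dye_jar"):
        for r in regions_of(th,n)[:2]:
            m=r["region"];ys,xs=np.nonzero(m)
            print(n,th,round(r["conf"],2),r["point"],m.sum(),xs.min(),xs.max(),ys.min(),ys.max())
    b={"side":(190,150,350,290),"top":(225,105,375,210)}[n]
    cr=im[b[1]:b[3],b[0]:b[2],::-1];cv2.imwrite(f"pics/{n}1.png",cv2.resize(cr,None,fx=4 if n=="side" else 5,fy=4 if n=="side" else 5,interpolation=cv2.INTER_CUBIC))
E
```

```text
side thumb 0.6 [301.4, 193.6] 190 291 312 183 217
side latch 0.61 [305.9, 192.4] 208 298 312 183 207
side gate 0.67 [292.9, 220.9] 1218 278 313 183 259
side keeper 0.59 [313.0, 178.5] 383 308 320 159 207
side dye_jar 0.51 [324.9, 188.3] 291 319 333 177 199
top thumb 0.76 [301.3, 182.5] 106 276 319 176 182
top latch 0.54 [300.1, 178.4] 199 274 319 175 183
top gate 0.9 [284.3, 181.3] 748 250 320 173 189
top gate 0.29 [256.3, 154.3] 94 248 266 151 169
top keeper 0.65 [187.1, 234.7] 346 178 207 225 252
top keeper 0.46 [328.9, 177.6] 200 322 335 175 193
top dye_jar 0.55 [176.7, 180.1] 471 164 192 170 193
top dye_jar 0.52 [350.1, 193.2] 164 345 358 185 200
```

View pics/side1.png

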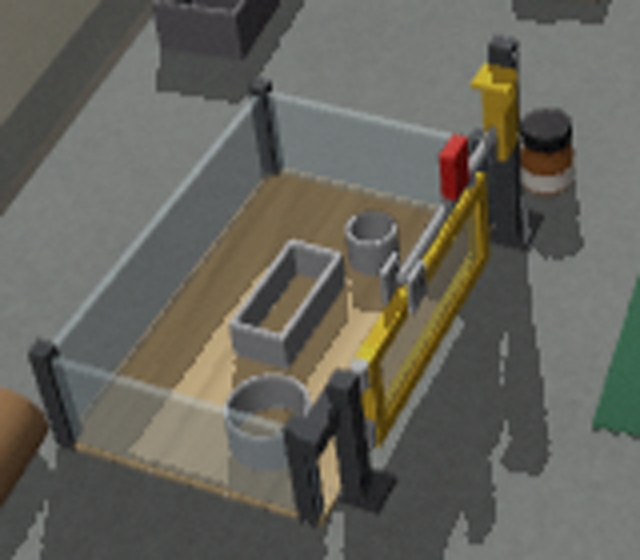

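View pics/top1.png

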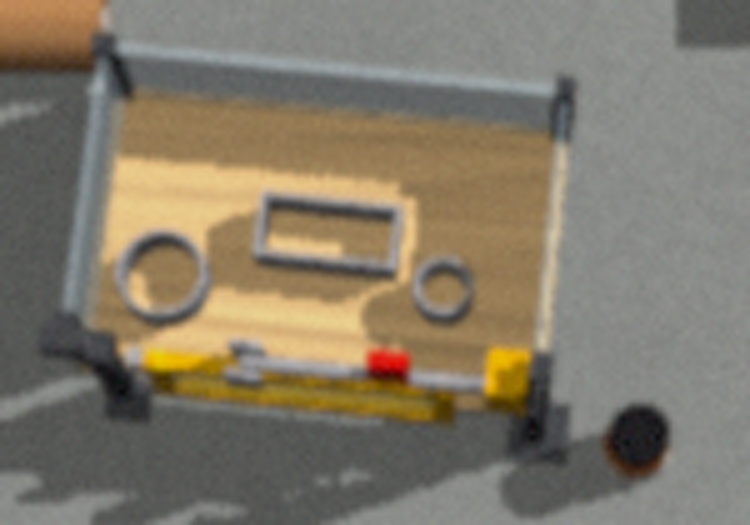

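```bash
python3 - <<'E'
from h import *
from scipy.optimize import least_squares
ims={n:read_camera(n) for n in C}
reds={};
for n,b in (("side",(285,175,320,210)),("top",(285,165,320,190))):
    im=ims[n].astype(int);r=(im[...,0]>110)&(im[...,1]<70)&(im[...,2]<70)
    m=np.zeros_like(r);m[b[1]:b[3],b[0]:b[2]]=r[b[1]:b[3],b[0]:b[2]]
    w=np.zeros(m.shape);s=(im[...,0]-np.maximum(im[...,1],im[...,2])).clip(0);w[b[1]:b[3],b[0]:b[2]]=s[b[1]:b[3],b[0]:b[2]]
    w[w<25]=0
    ys,xs=np.nonzero(m);print(n,m.sum(),xs.min(),xs.max(),ys.min(),ys.max(),xs.mean(),ys.mean())
    g=np.indices(m.shape);reds[n]=((g[1]*w).sum()/w.sum(),(g[0]*w).sum()/w.sum());print(reds[n])
print("tri",tri(reds["side"],reds["top"]))
# ridge points of bar (grey) in top: print profile
im=ims["top"]
for c in (280,285,290,295,310,315,318): print(c,[tuple(int(v) for v in im[r,c]) for r in range(174,190)])
E
```

```text
side 51 300 305 185 199 301.8235294117647 191.66666666666666
(np.float64(304.1669411878694), np.float64(190.34890030035848))
top 27 299 306 176 179 302.6666666666667 177.33333333333334
(np.float64(299.89507401116236), np.float64(175.56622179082746))
tri (array([0.60902973, 0.03808715, 0.14916082]), np.float64(0.008369983546971698))
280 [(229, 193, 134), (220, 185, 134), (192, 171, 146), (171, 165, 164), (143, 144, 145), (128, 111, 88), (127, 96, 30), (113, 90, 31), (134, 112, 49), (150, 125, 39), (158, 127, 29), (141, 109, 36), (112, 101, 83), (113, 115, 112), (102, 107, 102), (86, 89, 85)]
285 [(230, 194, 134), (228, 191, 134), (218, 184, 144), (183, 171, 161), (159, 159, 157), (131, 125, 119), (121, 98, 54), (126, 97, 15), (129, 106, 43), (144, 123, 48), (148, 121, 37), (141, 111, 29), (124, 99, 53), (120, 113, 97), (116, 117, 112), (93, 95, 92)]
290 [(228, 194, 131), (230, 194, 134), (220, 181, 133), (195, 174, 150), (174, 171, 170), (145, 145, 145), (128, 111, 94), (126, 96, 29), (112, 90, 31), (135, 116, 57), (151, 125, 50), (151, 117, 30), (135, 105, 31), (113, 102, 85), (114, 
[... 360 characters left out ...]
, (147, 123, 94), (157, 146, 137), (164, 163, 165), (148, 147, 149), (110, 101, 90), (108, 85, 43), (98, 79, 29), (113, 93, 46), (126, 99, 40), (132, 103, 19), (132, 99, 12), (96, 77, 53)]
315 [(133, 110, 74), (137, 110, 75), (141, 117, 77), (148, 124, 83), (149, 123, 87), (155, 137, 119), (165, 159, 155), (161, 160, 162), (126, 121, 117), (106, 84, 55), (113, 89, 32), (99, 74, 26), (85, 65, 22), (84, 69, 40), (78, 64, 32), (79, 72, 48)]
318 [(137, 113, 77), (132, 107, 74), (138, 113, 78), (146, 119, 81), (151, 125, 86), (151, 130, 103), (155, 147, 138), (160, 156, 160), (131, 127, 127), (113, 101, 83), (133, 112, 80), (142, 118, 83), (122, 101, 74), (87, 84, 73), (79, 82, 81), (86, 89, 87)]
```

```bash
cat > model.py <<'E'
from h import *
def W(p,P): # pen pose p=(x,y,yaw)
    c,s=np.cos(p[2]),np.sin(p[2]);P=np.atleast_2d(P);return np.c_[p[0]+c*P[:,0]-s*P[:,1],p[1]+s*P[:,0]+c*P[:,1],P[:,2]]
E
python3 - <<'E'
from model import *
from scipy.optimize import minimize
ims={n:read_camera(n) for n in C}
B={"side":(294,178,312,206),"top":(292,170,312,184)}
def red(n):
    b=B[n];im=ims[n][b[1]:b[3],b[0]:b[2]].astype(float)
    return np.clip((im[...,0]-np.maximum(im[...,1],im[...,2])-30)/90,0,1)*((im[...,1]-im[...,2])<30)
R={n:red(n) for n in B}
for n in R: print(n);print((R[n]*9).astype(int))
S=8
def hull(n,p):
    b=B[n];P=[[a,-.06+c,z] for a in(-.006,.006) for c in(-.013,.013) for z in(.13,.161)]
    uv=np.array([proj(n,X) for X in W(p,P)]);uv=((uv+.5-np.array(b[:2]))*S)
    m=np.zeros(((b[3]-b[1])*S,(b[2]-b[0])*S),np.uint8);cv2.fillConvexPoly(m,cv2.convexHull(np.round(uv*16).astype(np.int32)),1,shift=4)
    return cv2.resize(m.astype(float),(b[2]-b[0],b[3]-b[1]),interpolation=cv2.INTER_AREA)
def line(p):
    e=0
    for c,r in((280,177.2),(285,177.9),(290,178.2),(310,180.2),(315,180.7),(318,181)):
        X=atz("top",(c,r),.121)-[p[0],p[1],0]; e+=((np.cos(p[2])*X[0]+np.sin(p[2])*X[1])/.002)**2
    return e
def cost(p): return sum(((hull(n,p)-R[n])**2).sum() for n in B)+line(p)*.5
for use in (("side","top"),("side",),("top",)):
    f=lambda p:sum(((hull(n,p)-R[n])**2).sum() for n in use)+line(p)*.5
    best=min((minimize(f,[.61+dx,.1+dy,-.09],method="Nelder-Mead",options=dict(initial_simplex=np.array([.61+dx,.1+dy,-.09])+np.array([[0,0,0],[.01,0,0],[0,.01,0],[0,0,.03]]))) for dx in(-.02,0,.02) for dy in(-.02,0,.02)),key=lambda r:r.fun)
    p=best.x;print(use,np.round(p,4),best.fun,line(p),"thumb",W(p,[0,-.06,.146]))
E
```

```text
side
[[0 0 0 0 0 0 0 0 0 0 0 0 0 0 0 0 0 0]
 [0 0 0 0 0 0 0 0 0 0 0 0 0 0 0 0 0 0]
 [0 0 0 0 0 0 0 0 0 0 0 0 0 0 0 0 0 0]
 [0 0 0 0 0 0 0 0 0 0 0 0 0 0 0 0 0 0]
 [0 0 0 0 0 0 0 0 0 0 0 0 0 0 0 0 0 0]
 [0 0 0 0 0 0 0 0 0 2 0 0 0 0 0 0 0 0]
 [0 0 0 0 0 0 0 0 0 8 7 7 4 0 0 0 0 0]
 [0 0 0 0 0 0 0 0 7 9 9 9 5 0 0 0 0 0]
 [0 0 0 0 0 0 0 5 9 9 9 6 2 0 0 0 0 0]
 [0 0 0 0 0 0 1 8 9 9 8 3 3 0 0 0 0 0]
 [0 0 0 0 0 0 7 9 9 9 5 3 2 0 0 0 0 0]
 [0 0 0 0 0 0 7 7 8 8 3 3 2 0 0 0 0 0]
 [0 0 0 0 0 0 6 7 7 5 2 2 2 0 0 0 0 0]
 [0 0 0 0 0 0 6 6 6 5 2 2 2 0 0 0 0 0]
 [0 0 0 0 0 0 6 6 7 5 2 2 3 0 0 0 0 0]
 [0 0 0 0 0 0 6 6 6 6 3 3 3 0 0 0 0 0]
 [0 0 0 0 0 0 4 7 6 6 2 2 3 0 0 0 0 0]
 [0 0 0 0 0 0 3 6 6 6 2 2 2 0 0 0 0 0]
 [0 0 0 0 0 0 3 6 7 6 2 2 0 0 0 0 0 0]
 [0 0 0 0 0 0 3 6 6 6 2 1 0 0 0 0 0 0]
 [0 0 0 0 0 0 1 6 6 6 2 0 0 0 0 0 0 0]
 [0 0 0 0 0 0 0 2 4 6 0 0 0 0 0 0 0 0]
 [0 0 0 0 0 0 0 0 0 0 0 0 0 0 0 0 0 0]
 [0 0 0 0 0 0 0 0 0 0 0 0 0 0 0 0 0 0]
 [0 0 0 0 0 0 0 0 0 0 0 0 0 0 0 0 0 0]
 [0 0 0 0 0 0 0 0 0 0 0 0 0 0 0 0 0 0]
 [0 0 0 0 0 0 0 0 0 0 0 0 0 0 0 0 0 0]
 [0 0 0 0 0 0 0 0 0 0 0 0 0 0 0 0 0 0]]
to
[... 258 characters left out ...]
]
 [0 0 0 0 0 0 0 9 9 9 9 9 9 9 9 0 0 0 0 0]
 [0 0 0 0 0 0 0 9 9 9 9 9 9 9 9 0 0 0 0 0]
 [0 0 0 0 0 0 4 9 9 9 9 9 9 9 8 1 0 0 0 0]
 [0 0 0 0 0 0 0 5 5 6 6 6 8 8 4 0 0 0 0 0]
 [0 0 0 0 0 0 0 0 1 1 1 2 2 3 1 0 0 0 0 0]
 [0 0 0 0 0 0 0 0 0 0 0 0 0 0 1 0 0 0 0 0]
 [0 0 0 0 0 0 0 0 0 0 0 0 0 0 0 0 0 0 0 0]
 [0 0 0 0 0 0 0 0 0 0 0 0 0 0 0 0 0 0 0 0]]
('side', 'top') [ 0.6142  0.0936 -0.0859] 43.22858633277911 2.036032137008827 thumb [[0.60908879 0.03382193 0.146     ]]
('side',) [ 0.6139  0.0974 -0.0897] 20.94173352703382 0.7284745289904755 thumb [[0.60854252 0.03761551 0.146     ]]
('top',) [ 0.6139  0.0907 -0.1034] 14.898227532114715 0.10805228645164874 thumb [[0.60772869 0.03101161 0.146     ]]
```

Request:
send_rows(
  motion="0 0 3 0 0 0 0;0 0 3 0 0 0 0;1 1.7 3 0 0 2 0;2 3.2 1 0 0 3.3 0;2 3.2 0 0 0 3.3 0;2 3.2 0 0 0 3.3 0;2 3.2 0 0 0 3.3 0;2 3.2 0 0 0 3.3 0;2 3.2 0 0 0 3.3 0;2 3.2 0 0 0 3.3 0;2 3.2 0 0 0 3.3 0;2 3.2 0 0 0 3.3 0;2 3.2 0 0 0 3.3 0;2 3.2 0 0 0 3.3 0;2 3.2 0 0 0 3.3 0;2 3.2 0 0 0 3.3 0;2 3.2 0 0 0 3.3 0;2 3.2 0 0 0 3.3 0;1 1.6 0 0 0 2 0;0 0 0 0 0 0 0",
  newtons=20,
)

```text
t: 2.57
eef_pos: [0.5378, -0.0996, 0.3095]
tool_rot: [0.006, 0.797, 0.603, 0.002]
contact_force: [0.2, 0.1, 0.4]
gripper_width: 1.003
```

```bash
python3 - <<'E'
from model import *
from scipy.optimize import minimize
ims={n:cv2.imread(f"pics/{n}0.png")[:,:,::-1] for n in C}
B={"side":(294,178,312,206),"top":(292,170,312,184)}
def red(n):
    b=B[n];im=ims[n][b[1]:b[3],b[0]:b[2]].astype(float)
    r=(im[...,0]-np.maximum(im[...,1],im[...,2])-30)/90
    return np.clip(r*(6 if n=="side" else 1.3),0,1)*((im[...,1]-im[...,2])<30)
R={n:red(n) for n in B};S=8
def hull(n,p):
    b=B[n];P=[[a,-.06+c,z] for a in(-.006,.006) for c in(-.013,.013) for z in(.13,.161)]
    uv=np.array([proj(n,X) for X in W(p,P)]);uv=((uv+.5-np.array(b[:2]))*S)
    m=np.zeros(((b[3]-b[1])*S,(b[2]-b[0])*S),np.uint8);cv2.fillConvexPoly(m,cv2.convexHull(np.round(uv*16).astype(np.int32)),1,shift=4)
    return cv2.resize(m.astype(float),(b[2]-b[0],b[3]-b[1]),interpolation=cv2.INTER_AREA)
def line(p):
    e=0
    for c,r in((280,177.2),(285,177.9),(290,178.2),(310,180.2),(315,180.7),(318,181)):
        X=atz("top",(c,r),.121)-[p[0],p[1],0]; e+=((np.cos(p[2])*X[0]+np.sin(p[2])*X[1])/.002)**2
    return e
for use in (("side","top"),("side",),("top",)):
    f=lambda p:sum(((hull(n,p)-R[n])**2).sum() for n in use)+line(p)*.5
    best=min((minimize(f,[.61+dx,.1+dy,-.09],method="Nelder-Mead",options=dict(initial_simplex=np.array([.61+dx,.1+dy,-.09])+np.array([[0,0,0],[.01,0,0],[0,.01,0],[0,0,.03]]))) for dx in(-.02,0,.02) for dy in(-.02,0,.02)),key=lambda r:r.fun)
    p=best.x;print(use,np.round(p,4),best.fun,line(p),"thumb",W(p,[0,-.06,.146]),"hinge",W(p,[0,.1,0]))
    if len(use)==2:
        for n in C:
            s=5 if n=="top" else 4;b={"side":(190,150,350,290),"top":(225,105,375,210)}[n]
            im=cv2.imread(f"pics/{n}1.png")
            def L(a,c,col):
                q=[tuple(int(v) for v in (proj(n,W(p,X)[0])+.5-np.array(b[:2]))*s) for X in(a,c)];cv2.line(im,*q,col,1)
            L([0,.03,.118],[0,-.135,.118],(255,0,255));L([-.006,.1,.105],[-.006,-.1,.105],(255,255,0));L([-.006,.1,.02],[-.006,-.1,.02],(255,255,0));L([0,-.14,0],[0,-.14,.185],(0,255,0))
            for a in(-.006,.006):
                for c in(-.073,-.047): L([a,c,.13],[a,c,.161],(255,0,0))
            L([.21,-.155,.095],[.21,.155,.095],(255,255,0))
            cv2.imwrite(f"pics/{n}2.png",im)
E
```

```text
('side', 'top') [ 0.6143  0.0938 -0.0881] 32.84608642516192 1.6733643144442132 thumb [[0.60903629 0.03398724 0.146     ]] hinge [[0.62311048 0.19336703 0.        ]]
('side',) [ 0.6136  0.0985 -0.0886] 9.84221706588304 1.1161138192660787 thumb [[0.60827762 0.03869809 0.146     ]] hinge [[0.62242718 0.1980712  0.        ]]
('top',) [ 0.6136  0.0907 -0.1013] 12.75627779083733 0.26935685482281085 thumb [[0.60756097 0.03099709 0.146     ]] hinge [[0.6237486  0.19017611 0.        ]]
```

View pics/side2.png

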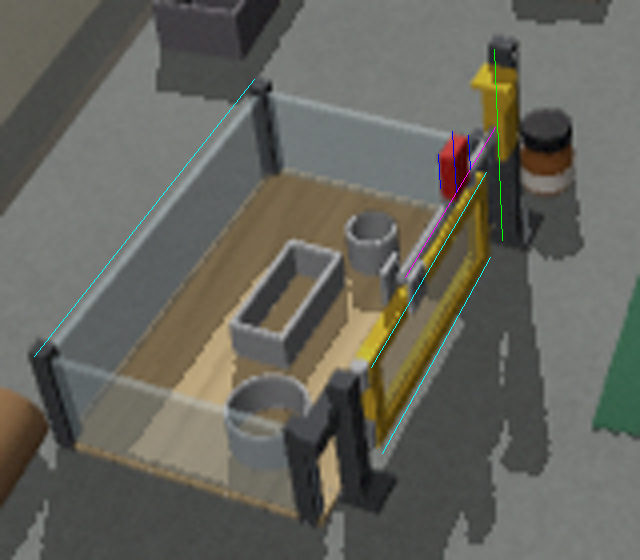

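View pics/top2.png

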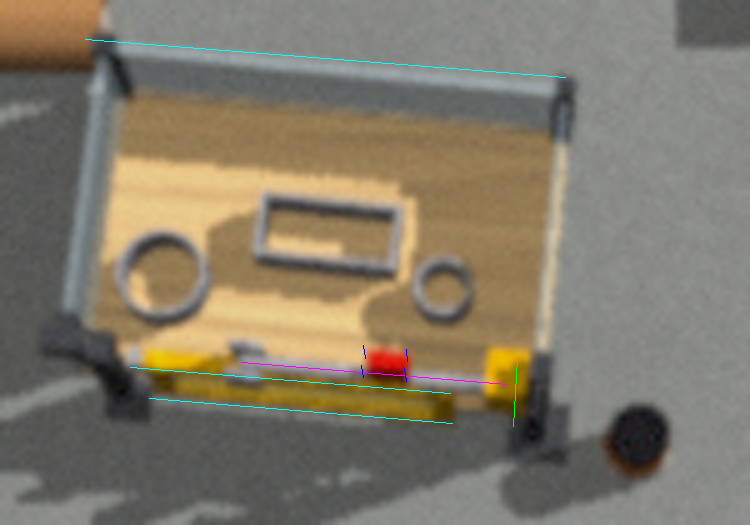

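Request:
send_rows(
  motion="1.2 2.4 -1 0 0 2 0;1.2 2.4 -1 0 0 2 0;1.2 2.4 -1 0 0 2 0;1.2 2.4 -1 0 0 2 0;1.2 2.4 -1 0 0 2 0;1.2 2.4 -1 0 0 1.5 0;0 0 -1 0 0 0 0;0 0 0 0 0 0 0;0 0 0 0 0 0 0",
)

```text
t: 3.32
eef_pos: [0.6117, 0.0431, 0.2374]
tool_rot: [0.009, 0.734, 0.679, 0.002]
contact_force: [0.1, -0.3, -0.1]
gripper_width: 1.002
```

Request:
send_rows(
  motion="-0.4 -0.9 -2 0.6 0.86 -0.7 0.3;0 0 -2 0 0 0 0.3;0 0 0 0 0 0 0.3;0 0 0 0 0 0 0.3",
)

```text
t: 3.65
eef_pos: [0.6082, 0.0272, 0.2]
tool_rot: [0.002, 0.741, 0.671, 0.0]
contact_force: [-0.0, 0.2, 0.6]
gripper_width: 0.699
```

```bash
python3 - <<'E'
from h import *
o=get_obs();print(o["eef_pos"],o["tool_rot"],o["contact_force"],o["gripper_width"])
for n in C:
    im=read_camera(n);b={"side":(250,140,350,220),"top":(255,130,375,210)}[n]
    cv2.imwrite(f"pics/{n}3.png",cv2.resize(im[b[1]:b[3],b[0]:b[2],::-1],None,fx=6,fy=6,interpolation=cv2.INTER_CUBIC))
E
```

```text
[0.60824858 0.02724616 0.20000191] [1.94992882e-03 7.41399920e-01 6.71060602e-01 1.56072213e-04] [-0.01879868  0.15089091  0.60030262] 0.6985218176440622
```

View pics/side3.png

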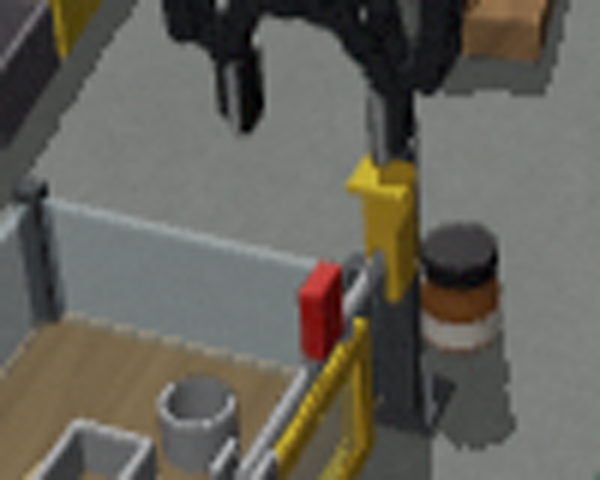

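View pics/top3.png

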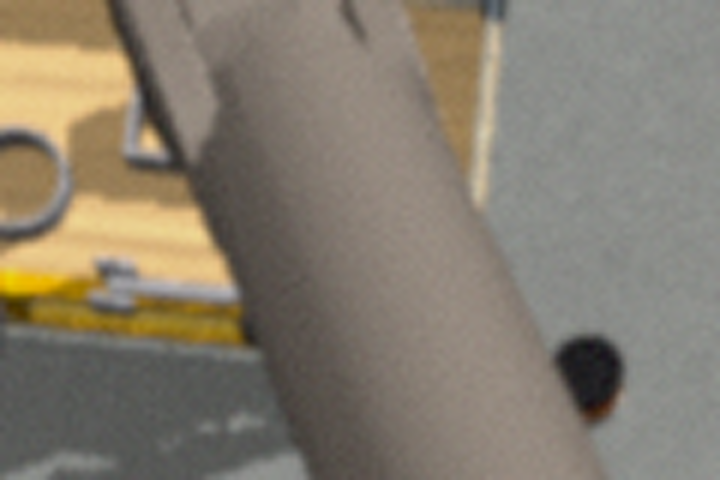

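```bash
python3 - <<'E'
from h import *
o=get_obs();e=o["eef_pos"];
for dz in (0,.005,.009,.012):
    for s in(-1,1):
        print(dz,s,(proj("side",e+[s*.035,-s*.003,dz])-[250,140]+.5)*6)
E
```

```text
0 -1 [394.97542106 216.87662836]
0 1 [248.74117439 185.51062809]
0.005 -1 [394.64321047 207.99349092]
0.005 1 [247.97843324 176.68203479]
0.009 -1 [394.37598775 200.84809528]
0.009 1 [247.36495723 169.58115901]
0.012 -1 [394.17471621 195.46619945]
0.012 1 [246.90292133 164.23317552]
```

Request:
send_rows(
  motion="0 0.6 0 0 0 0 0.65;0 0 0 0 0 0 0.65;0 0 0 0 0 0 0.65;0 0 0 0 0 0 0.65",
)

```text
t: 4.08
eef_pos: [0.6103, 0.0351, 0.2048]
tool_rot: [0.004, 0.741, 0.671, 0.003]
contact_force: [0.3, 0.4, -1.0]
gripper_width: 0.353
```

```bash
python3 - <<'E'
from h import *
o=get_obs();e=o["eef_pos"];print(e,o["gripper_width"])
n="side";im=read_camera(n);b=(250,110,350,210)
print((proj("side",e)-b[:2]+.5)*6)
cv2.imwrite(f"pics/{n}4.png",cv2.resize(im[b[1]:b[3],b[0]:b[2],::-1],None,fx=6,fy=6,interpolation=cv2.INTER_CUBIC))
E
```

```text
[0.61034199 0.03511263 0.20475788] 0.35322187836812896
[312.0713139  382.49950237]
```

View pics/side4.png

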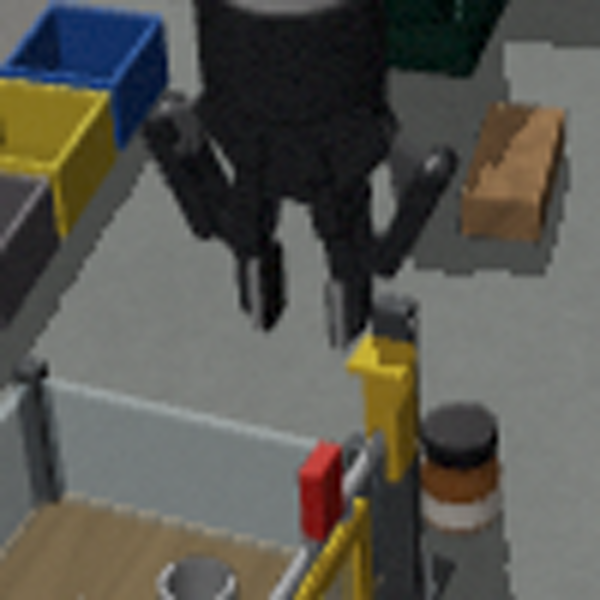

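```bash
python3 - <<'E'
from h import *
for n in C: print(n,"origin",proj(n,[0,0,0]),"campos",-C[n]["R"].T@C[n]["t"])
e=get_obs()["eef_pos"]
for d in np.eye(3)*.01: print((proj("side",e+d)-proj("side",e))*6)
# triangulate static: jar cap centre side(326.5,180)?  
im=read_camera("side");cv2.imwrite("pics/side5.png",im[:,:,::-1])
print(tri((324.9,188.3),(350.1,193.2)))
for th in ("mallet","tape","bevel_block","die_round","die_small","glue"):
    s=regions_of(th,"side")[:1]; print(th,[ (r["point"],round(r["conf"],2)) for r in s])
read_camera("top")
for th in ("mallet","tape","bevel_block","glue","dye_jar"):
    s=regions_of(th,"top")[:1]; print(th,[ (r["point"],round(r["conf"],2)) for r in s])
E
```

```text
side origin [521.48299737 257.13043336] campos [0.32079509 0.84885414 0.88252894]
top origin [313.52310198 380.89312889] campos [ 0.265649   -0.02084326  1.536462  ]
[-21.54812292  -3.3421274 ]
[-6.75931493 13.70189422]
[ -1.16997746 -17.88206821]
(array([ 0.5867766 , -0.11969394,  0.02856079]), np.float64(0.005737353759460326))
mallet [([385.1, 150.7], 0.97)]
tape [([329.3, 333.6], 0.94)]
bevel_block [([282.6, 211.2], 0.67)]
die_round [([256.1, 250.0], 0.54)]
die_small [([282.0, 208.6], 0.49)]
glue [([245.3, 333.6], 0.56)]
mallet [([445.3, 247.8], 0.83)]
tape [([184.0, 234.7], 0.57)]
bevel_block [([442.3, 182.3], 0.96)]
glue [([176.1, 181.0], 0.7)]
dye_jar []
```

View pics/side5.png

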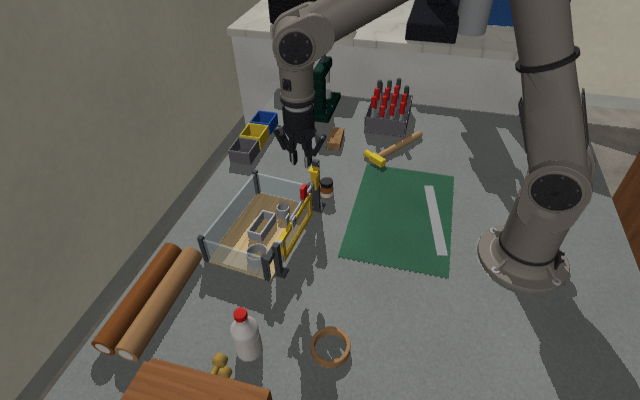

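Request:
send_rows(
  motion="-0.2 0 -1 0 0 0 0.6;0 0 -1 0 0 0 0.6;0 0 -1 0 0 0 0.6;0 0 -0.5 0 0 0 0.6;0 0 0 0 0 0 0.6;0 0 0 0 0 0 0.6",
)

```text
t: 5.28
eef_pos: [0.6066, 0.0343, 0.1637]
tool_rot: [0.003, 0.741, 0.671, 0.001]
contact_force: [-0.2, 0.7, -0.2]
gripper_width: 0.399
```

```bash
cat > see.py <<'E'
from h import *
import sys
o=get_obs();e=o["eef_pos"];print(np.round(e,4),np.round(o["tool_rot"],4),np.round(o["contact_force"],2),np.round(o["torque"],2),o["gripper_width"])
n="side";im=read_camera(n);b=(260,130,345,210)
print((proj("side",e)-b[:2]+.5)*7)
cv2.imwrite(f"pics/{sys.argv[1]}.png",cv2.resize(im[b[1]:b[3],b[0]:b[2],::-1],None,fx=7,fy=7,interpolation=cv2.INTER_CUBIC))
E
python3 see.py s6
```

```text
[0.6066 0.0343 0.1637] [0.0029 0.7414 0.6711 0.0015] [-0.25  0.66 -0.22] [ 0.03  0.02 -0.  ] 0.3992748652752288
[309.43235709 389.57270464]
```

View pics/s6.png

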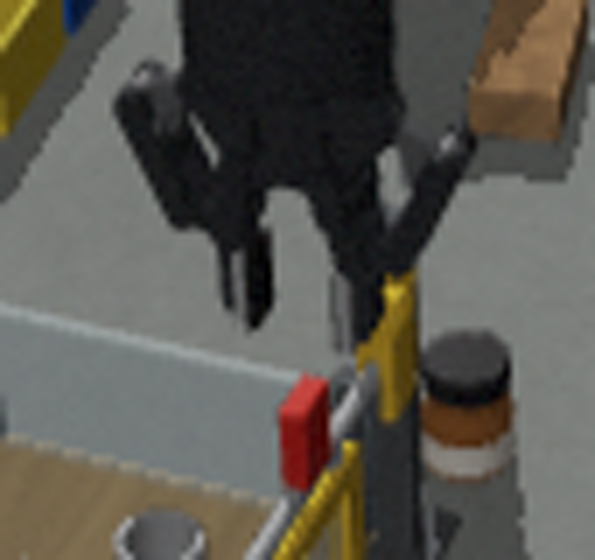

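Request:
send_rows(
  motion="0 0 -1 0 0 0 0.55;0 0 -1 0 0 0 0.55;0 0 0 0 0 0 0.55;0 0 0 0 0 0 0.55",
)

```text
t: 5.67
eef_pos: [0.6072, 0.0343, 0.1423]
tool_rot: [0.003, 0.741, 0.671, 0.002]
contact_force: [-0.4, -0.8, 1.1]
gripper_width: 0.45
```

```bash
python3 see.py s7
```

```text
[0.6072 0.0343 0.1423] [0.0033 0.7415 0.671  0.002 ] [-0.41 -0.83  1.06] [ 0.01 -0.    0.  ] 0.44962638349380674
[310.50795353 431.16228944]
```

View pics/s7.png

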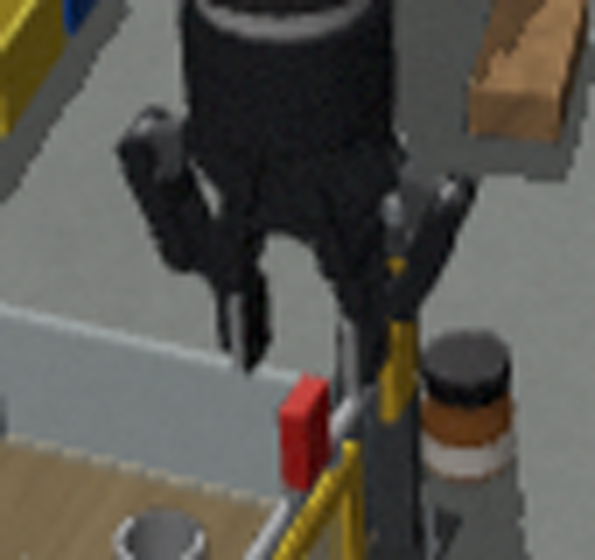

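Request:
send_rows(
  motion="0 0 -0.5 0 0 0 0.6;0 0 -0.3 0 0 0 0.7;0 0 0 0 0 0 0.7;0 0 0 0 0 0 0.7",
)

```text
t: 6.05
eef_pos: [0.6074, 0.0344, 0.1338]
tool_rot: [0.003, 0.741, 0.671, 0.002]
contact_force: [0.3, -0.2, -0.2]
gripper_width: 0.302
```

```bash
python3 see.py s8
```

```text
[0.6074 0.0344 0.1338] [0.0035 0.7415 0.671  0.0023] [ 0.33 -0.25 -0.19] [0.01 0.   0.02] 0.30219062533523877
[310.91152068 447.29474947]
```

View pics/s8.png

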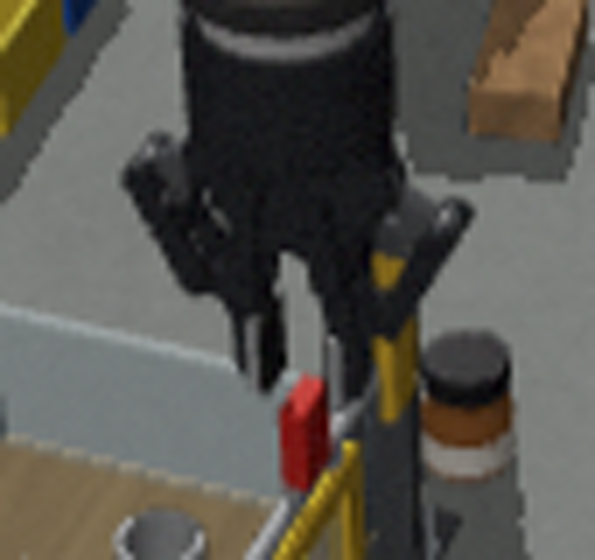

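```bash
python3 - <<'E'
from h import *
e=np.array([.214,-.64,.2015])
for dz in(0,.013,.03): print(dz,proj("side",e+[0,0,dz]),proj("top",e+[0,0,dz]))
for n,b in(("side",(430,20,510,100)),("top",(520,270,600,350))):
    im=cv2.imread(f"pics/{n}0.png");cr=cv2.resize(im[b[1]:b[3],b[0]:b[2]],None,fx=5,fy=5,interpolation=cv2.INTER_CUBIC)
    cr=cv2.convertScaleAbs(cr,alpha=2,beta=20)
    for dz in(0,.013): 
        u=(proj(n,e+[0,0,dz])-b[:2]+.5)*5;cv2.circle(cr,tuple(int(v) for v in u),3,(0,0,255) if dz==0 else (0,255,0),-1)
    cv2.imwrite(f"pics/{n}9.png",cr)
a=np.hstack([cv2.imread("pics/side9.png"),cv2.imread("pics/top9.png")]);cv2.imwrite("pics/st9.png",a)
E
```

```text
0 [460.2502332  78.6236239] [545.71927465 311.42123304]
0.013 [460.97763122  75.26274139] [547.95842021 311.60483865]
0.03 [461.94154542  70.80905533] [550.95444523 311.85050692]
```

View pics/st9.png

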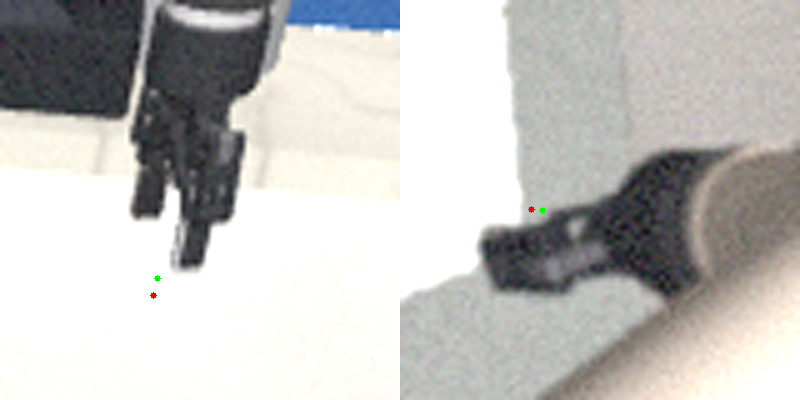

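Request:
send_rows(
  motion="0 0 -0.5 0 0 0 0.7;0 0 -0.2 0 0 0 0.7;0 0 0 0 0 0 0.7;0 0 0 0 0 0 0.7",
)

```text
t: 6.43
eef_pos: [0.6077, 0.0344, 0.1266]
tool_rot: [0.004, 0.742, 0.671, 0.003]
contact_force: [-0.4, -0.1, 1.2]
gripper_width: 0.303
```

```bash
python3 see.py s10
```

```text
[0.6077 0.0344 0.1266] [0.0038 0.7415 0.6709 0.0026] [-0.4  -0.15  1.15] [-0.01 -0.02 -0.03] 0.302759377148491
[310.98774923 460.93121249]
```

View pics/s10.png

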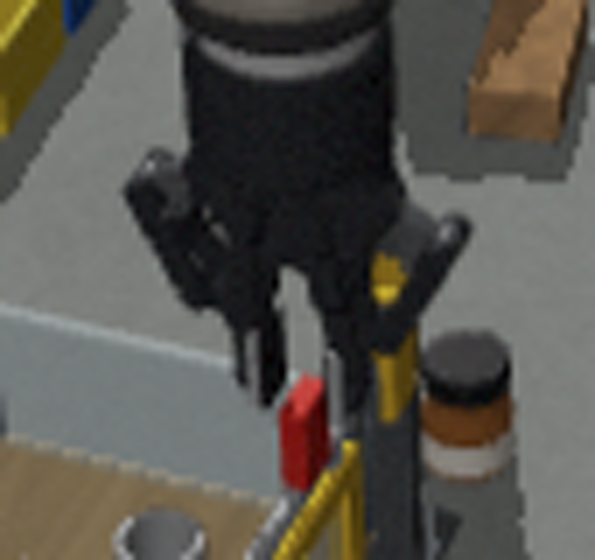

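```bash
python3 - <<'E'
from h import *
print(tri((463.3,67.7),(555.9,315.5)))
for n,b in(("side",(430,0,510,90)),("top",(520,260,620,350))):
    im=cv2.imread(f"pics/{n}0.png");cr=cv2.resize(im[b[1]:b[3],b[0]:b[2]],None,fx=6,fy=6,interpolation=cv2.INTER_CUBIC)
    cr=(255*(cr/255.)**.5).astype(np.uint8)
    cv2.imwrite(f"pics/{n}9.png",cr)
E
```

```text
(array([ 0.20793628, -0.64848803,  0.23976387]), np.float64(0.006213199520057726))
```

View pics/top9.png

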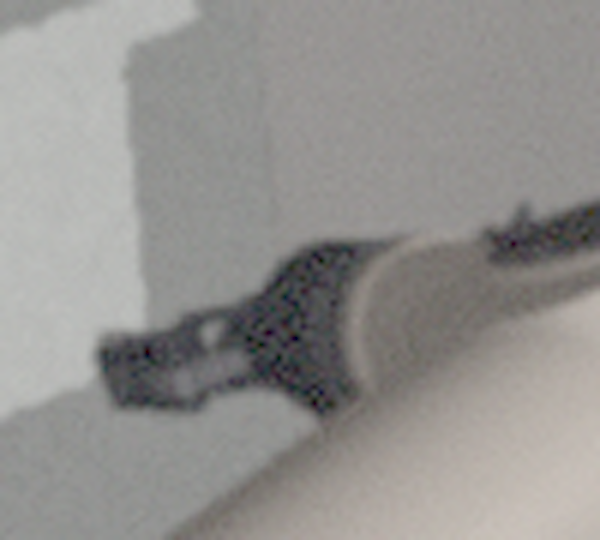

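View pics/side9.png

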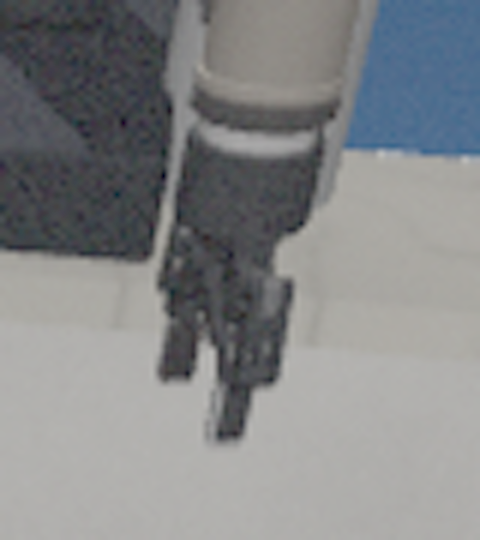

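Request:
send_rows(
  motion="0 0 -0.5 0 0 0 0.7;0 0 -0.5 0 0 0 0.7;0 0 0 0 0 0 0.7;0 0 0 0 0 0 0.7",
)

```text
t: 6.82
eef_pos: [0.6078, 0.0344, 0.1157]
tool_rot: [0.004, 0.742, 0.671, 0.003]
contact_force: [0.5, -0.4, -0.2]
gripper_width: 0.298
```

```bash
python3 see.py s11
```

```text
[0.6078 0.0344 0.1157] [0.0039 0.7415 0.6709 0.0027] [ 0.47 -0.41 -0.21] [ 0.02  0.04 -0.03] 0.2982532383525645
[312.0279065  481.42518626]
```

View pics/s11.png

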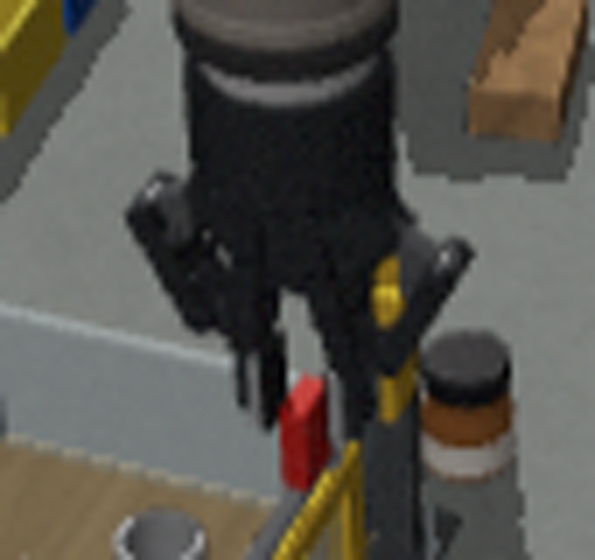

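Request:
send_rows(
  motion="0.1 0 0 0 0 0 0.78;0 0 0 0 0 0 0.82;0 0 0 0 0 0 0.82",
  newtons=20,
)

```text
t: 7.12
eef_pos: [0.609, 0.0344, 0.1157]
tool_rot: [0.004, 0.742, 0.671, 0.003]
contact_force: [-1.1, 0.8, 0.2]
gripper_width: 0.178
```

```bash
python3 see.py s12
```

```text
[0.609  0.0344 0.1157] [0.0038 0.7415 0.6709 0.0027] [-1.12  0.75  0.22] [-0.04  0.03 -0.02] 0.17758270002254134
[309.35935456 480.86500944]
```

View pics/s12.png

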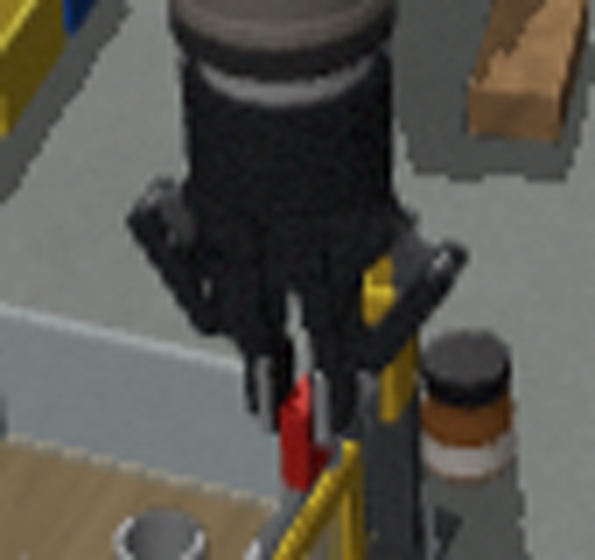

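Request:
send_rows(
  motion="0 0 0 0 0 0 0.86;0 0 0 0 0 0 0.9;0 0 0 0 0 0 1;0 0 0 0 0 0 1",
  newtons=25,
)

```text
t: 7.5
eef_pos: [0.6091, 0.0344, 0.1159]
tool_rot: [0.004, 0.742, 0.671, 0.003]
contact_force: [0.5, 0.5, -0.9]
gripper_width: 0.133
```

```bash
python3 see.py s13
```

```text
[0.6091 0.0344 0.1159] [0.0038 0.7418 0.6706 0.0029] [ 0.54  0.48 -0.95] [ 0.02  0.09 -0.05] 0.13300098846819067
[309.12620123 480.51442349]
```

View pics/s13.png

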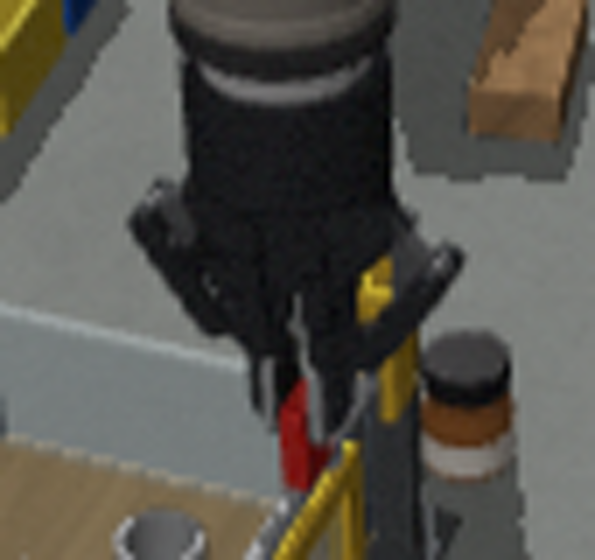

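Request:
send_rows(
  motion="0 0.02 0.15 -1 0.09 0 1;0 0 0 0 0 0 1",
  newtons=30,
)

```text
t: 7.72
eef_pos: [0.6091, 0.0344, 0.1175]
tool_rot: [0.01, 0.742, 0.67, -0.004]
contact_force: [1.1, -0.7, -0.2]
gripper_width: 0.13
```

```bash
cat > st.py <<'E'
from station import *
import numpy as np
from scipy.spatial.transform import Rotation as R
o=get_obs();w,x,y,z=o["tool_rot"];M=R.from_quat([x,y,z,w]).as_matrix()
print("t",round(o["t"],2),"p",np.round(o["eef_pos"]*1000,1),"F",np.round(o["contact_force"],1),"T",np.round(o["torque"],2),"w",round(o["gripper_width"],3))
zz=-M[:,2];print("tilt deg about pen x (lift+):",round(np.degrees(np.arctan2(zz[1],zz[2])),2),"about y:",round(np.degrees(np.arctan2(zz[0],zz[2])),2),"yaw of jaws",round(np.degrees(np.arctan2(M[1,1],M[0,1])),2))
E
python3 st.py
```

```text
t 7.72 p [609.1  34.4 117.5] F [ 1.1 -0.7 -0.2] T [-0.07  0.1  -0.05] w 0.13
tilt deg about pen x (lift+): 1.19 about y: -0.44 yaw of jaws -5.78
```

Request:
send_rows(
  motion="0 0.02 0.15 -1 0.09 0 1;0 0 0 0 0 0 1;0 0 0 0 0 0 1",
)

```text
t: 7.97
eef_pos: [0.6091, 0.0343, 0.1194]
tool_rot: [0.017, 0.742, 0.67, -0.012]
contact_force: [-0.0, -0.0, -0.4]
gripper_width: 0.132
```

```bash
python3 st.py; python3 see.py s14
```

```text
t 7.97 p [609.1  34.3 119.4] F [-0.  -0.  -0.4] T [ 0.02  0.08 -0.1 ] w 0.132
tilt deg about pen x (lift+): 2.38 about y: -0.34 yaw of jaws -5.76
[0.6091 0.0343 0.1194] [ 0.0174  0.7416  0.6705 -0.0117] [-0.05 -0.01 -0.44] [ 0.02  0.08 -0.1 ] 0.13208067549392186
[308.54773371 473.87811393]
```

View pics/s14.png

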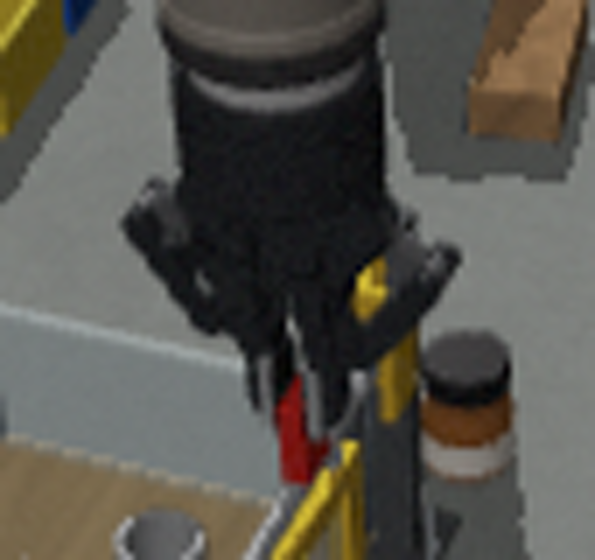

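Request:
send_rows(
  motion="0 0.02 0.15 -1 0.09 0 1;0 0 0 0 0 0 1;-0.1 0.01 0 0 0 0 1;-0.1 0.01 0 0 0 0 1;-0.1 0.01 0 0 0 0 1",
)

```text
t: 8.43
eef_pos: [0.6077, 0.0347, 0.1213]
tool_rot: [0.025, 0.742, 0.67, -0.017]
contact_force: [4.8, -0.1, -5.1]
gripper_width: 0.13
```

```bash
python3 st.py
```

```text
t 8.43 p [607.7  34.7 121.3] F [ 4.8 -0.1 -5.1] T [-0.01 -1.08 -0.23] w 0.13
tilt deg about pen x (lift+): 3.45 about y: -0.44 yaw of jaws -5.82
```

Request:
send_rows(
  motion="0.12 -0.01 0 0 0 0 1;0 0.01 0.17 -1 0.09 0 1;0 0 0 0 0 0 1;-0.1 0.01 0 0 0 0 1;-0.1 0.01 0 0 0 0 1",
)

```text
t: 8.85
eef_pos: [0.6077, 0.0347, 0.123]
tool_rot: [0.032, 0.742, 0.669, -0.024]
contact_force: [6.9, -1.0, -5.7]
gripper_width: 0.13
```

```bash
python3 st.py
```

```text
t 8.85 p [607.7  34.7 123. ] F [ 6.9 -1.  -5.7] T [ 0.05 -1.34 -0.21] w 0.13
tilt deg about pen x (lift+): 4.52 about y: -0.43 yaw of jaws -5.84
```

Request:
send_rows(
  motion="0.1 -0.01 0 0 0 0 1;0.05 0 0 0 0 0 1;0 0 0 0 0 0 1",
)

```text
t: 9.1
eef_pos: [0.6085, 0.0345, 0.1228]
tool_rot: [0.031, 0.742, 0.669, -0.024]
contact_force: [1.9, -0.6, -1.5]
gripper_width: 0.128
```

```bash
python3 st.py
```

```text
t 9.1 p [608.5  34.5 122.8] F [ 1.9 -0.6 -1.5] T [ 0.01 -0.1  -0.19] w 0.128
tilt deg about pen x (lift+): 4.55 about y: -0.34 yaw of jaws -5.83
```

Free again. Next: lift a degree and probe once, softly.

Request:
send_rows(
  motion="0 0.01 0.17 -1 0.09 0 1;0 0 0 0 0 0 1;-0.1 0.01 0 0 0 0 1;-0.08 0.01 0 0 0 0 1",
)

```text
t: 9.43
eef_pos: [0.6078, 0.0349, 0.1248]
tool_rot: [0.039, 0.741, 0.669, -0.031]
contact_force: [6.5, 0.2, -5.5]
gripper_width: 0.133
```

```bash
python3 st.py
```

```text
t 9.43 p [607.8  34.9 124.8] F [ 6.5  0.2 -5.5] T [ 0.08 -1.09 -0.13] w 0.133
tilt deg about pen x (lift+): 5.64 about y: -0.38 yaw of jaws -5.82
```

Request:
send_rows(
  motion="0.1 -0.01 0 0 0 0 1;0.03 0.01 0.17 -1 0.09 0 1;0 0 0 0 0 0 1;-0.1 0.01 0 0 0 0 1;-0.06 0.01 0 0 0 0 1",
)

```text
t: 9.85
eef_pos: [0.6079, 0.035, 0.1266]
tool_rot: [0.046, 0.741, 0.669, -0.037]
contact_force: [6.6, 0.3, -4.9]
gripper_width: 0.132
```

```bash
python3 st.py
```

```text
t 9.85 p [607.9  35.  126.6] F [ 6.6  0.3 -4.9] T [ 0.1  -0.89 -0.18] w 0.132
tilt deg about pen x (lift+): 6.76 about y: -0.33 yaw of jaws -5.79
```

Request:
send_rows(
  motion="0.1 -0.01 0 0 0 0 1;0.03 0.01 0.17 -1 0.09 0 1;0 0 0 0 0 0 1;-0.1 0.01 0 0 0 0 1;-0.05 0.01 0 0 0 0 1",
)

```text
t: 10.27
eef_pos: [0.608, 0.0352, 0.1284]
tool_rot: [0.053, 0.74, 0.669, -0.044]
contact_force: [5.2, -0.6, -3.8]
gripper_width: 0.133
```

```bash
python3 st.py; python3 see.py s15
```

```text
t 10.27 p [608.   35.2 128.4] F [ 5.2 -0.6 -3.8] T [ 0.08 -0.77 -0.11] w 0.133
tilt deg about pen x (lift+): 7.89 about y: -0.27 yaw of jaws -5.76
[0.608  0.0352 0.1284] [ 0.0526  0.7404  0.6686 -0.0444] [ 5.24 -0.63 -3.84] [ 0.08 -0.77 -0.11] 0.1331743472116249
[309.59675006 458.83398102]
```

View pics/s15.png

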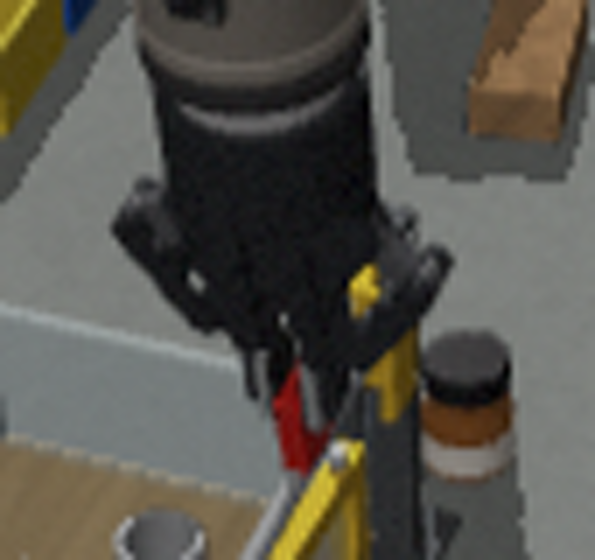

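Request:
send_rows(
  motion="0.1 -0.01 0 0 0 0 1;0.03 0.01 0.15 -1 0.09 0 1;0 0 0 0 0 0 1;-0.1 0.01 0 0 0 0 1;-0.05 0.01 0 0 0 0 1",
)

```text
t: 10.73
eef_pos: [0.608, 0.0354, 0.1301]
tool_rot: [0.059, 0.74, 0.668, -0.051]
contact_force: [5.1, -0.6, -4.5]
gripper_width: 0.13
```

```bash
python3 st.py
```

```text
t 10.73 p [608.   35.4 130.1] F [ 5.1 -0.6 -4.5] T [ 0.13 -0.71 -0.14] w 0.13
tilt deg about pen x (lift+): 9.0 about y: -0.21 yaw of jaws -5.74
```

Request:
send_rows(
  motion="0.1 -0.01 0 0 0 0 1;0.03 0.02 0.15 -1 0.09 0 1;0 0 0 0 0 0 1;-0.1 0.01 0 0 0 0 1;-0.05 0.01 0 0 0 0 1",
)

```text
t: 11.15
eef_pos: [0.6081, 0.0357, 0.1318]
tool_rot: [0.066, 0.739, 0.668, -0.058]
contact_force: [5.2, -1.2, -4.1]
gripper_width: 0.133
```

```bash
python3 st.py
```

```text
t 11.15 p [608.1  35.7 131.8] F [ 5.2 -1.2 -4.1] T [ 0.23 -0.78 -0.09] w 0.133
tilt deg about pen x (lift+): 10.13 about y: -0.14 yaw of jaws -5.71
```

Request:
send_rows(
  motion="0.1 -0.01 0 0 0 0 1;0.03 0.02 0.15 -1 0.09 0 1;0 0 0 0 0 0 1",
)

```text
t: 11.4
eef_pos: [0.6086, 0.0359, 0.1334]
tool_rot: [0.072, 0.738, 0.667, -0.066]
contact_force: [2.5, -1.4, -0.9]
gripper_width: 0.132
```

```bash
python3 st.py
```

```text
t 11.4 p [608.6  35.9 133.4] F [ 2.5 -1.4 -0.9] T [-0.04 -0.1  -0.14] w 0.132
tilt deg about pen x (lift+): 11.23 about y: 0.05 yaw of jaws -5.69
```

Request:
send_rows(
  motion="-0.1 0.01 0 0 0 0 1;-0.08 0.01 0 0 0 0 1",
)

```text
t: 11.57
eef_pos: [0.6075, 0.0361, 0.1337]
tool_rot: [0.073, 0.738, 0.667, -0.065]
contact_force: [5.5, -0.0, -3.5]
gripper_width: 0.131
```

```bash
python3 st.py
```

```text
t 11.57 p [607.5  36.1 133.7] F [ 5.5 -0.  -3.5] T [ 0.13 -0.74 -0.19] w 0.131
tilt deg about pen x (lift+): 11.25 about y: -0.04 yaw of jaws -5.69
```

Request:
send_rows(
  motion="0.12 -0.01 0 0 0 0 1;0.03 0.02 0.15 -0.9 0.08 0 1;0 0 0 0 0 0 1;-0.1 0.01 0 0 0 0 1;-0.06 0.01 0 0 0 0 1",
)

```text
t: 11.98
eef_pos: [0.607, 0.0365, 0.1352]
tool_rot: [0.079, 0.738, 0.666, -0.072]
contact_force: [3.9, -0.0, -3.2]
gripper_width: 0.129
```

```bash
python3 st.py
```

```text
t 11.98 p [607.   36.5 135.2] F [ 3.9 -0.  -3.2] T [ 0.15 -0.46 -0.34] w 0.129
tilt deg about pen x (lift+): 12.25 about y: 0.1 yaw of jaws -5.69
```

Request:
send_rows(
  motion="-0.1 0.01 0 0 0 0 1",
)

```text
t: 12.07
eef_pos: [0.6064, 0.0366, 0.1353]
tool_rot: [0.079, 0.738, 0.666, -0.072]
contact_force: [4.3, 1.0, -3.3]
gripper_width: 0.131
```

```bash
python3 st.py
```

```text
t 12.07 p [606.4  36.6 135.3] F [ 4.3  1.  -3.3] T [ 0.29 -0.62 -0.37] w 0.131
tilt deg about pen x (lift+): 12.24 about y: 0.05 yaw of jaws -5.72
```

Request:
send_rows(
  motion="0.05 0 0 0 0 0 1;0 0.01 0.07 -0.5 0.04 0 1;0 0 0 0 0 0 1",
)

```text
t: 12.32
eef_pos: [0.6068, 0.0367, 0.136]
tool_rot: [0.082, 0.738, 0.666, -0.075]
contact_force: [2.4, -1.0, -1.5]
gripper_width: 0.132
```

```bash
python3 st.py
```

```text
t 12.32 p [606.8  36.7 136. ] F [ 2.4 -1.  -1.5] T [ 0.19 -0.28 -0.36] w 0.132
tilt deg about pen x (lift+): 12.75 about y: 0.1 yaw of jaws -5.76
```

Request:
send_rows(
  motion="-0.1 0.01 0 0 0 0 1;-0.1 0.01 0 0 0 -0.3 1",
)

```text
t: 12.48
eef_pos: [0.6052, 0.0369, 0.1361]
tool_rot: [0.082, 0.74, 0.664, -0.075]
contact_force: [2.5, 0.5, -3.6]
gripper_width: 0.132
```

```bash
python3 st.py; python3 see.py s16
```

```text
t 12.48 p [605.2  36.9 136.1] F [ 2.5  0.5 -3.6] T [ 0.26 -0.53 -0.33] w 0.132
tilt deg about pen x (lift+): 12.75 about y: 0.12 yaw of jaws -6.08
[0.6052 0.0369 0.1361] [ 0.082   0.7398  0.6636 -0.0749] [ 2.53  0.46 -3.56] [ 0.26 -0.53 -0.33] 0.13234446415945036
[314.02270372 447.9571746 ]
```

View pics/s16.png

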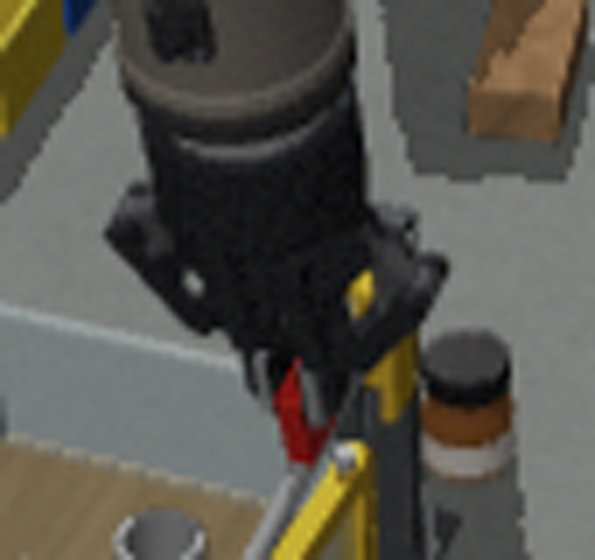

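Request:
send_rows(
  motion="-0.12 0.01 0 0 0 -0.4 1;-0.12 0.01 0 0 0 -0.4 1;-0.12 0.01 0 0 0 -0.4 1",
)

```text
t: 12.78
eef_pos: [0.6016, 0.0374, 0.1361]
tool_rot: [0.081, 0.748, 0.655, -0.075]
contact_force: [4.8, 0.5, -3.0]
gripper_width: 0.132
```

```bash
python3 st.py
```

```text
t 12.78 p [601.6  37.4 136.1] F [ 4.8  0.5 -3. ] T [ 0.32 -0.54 -0.34] w 0.132
tilt deg about pen x (lift+): 12.7 about y: 0.39 yaw of jaws -7.43
```

Request:
send_rows(
  motion="-0.2 0.02 0 0 0 -0.7 1;-0.2 0.02 0 0 0 -0.7 1;-0.2 0.02 0 0 0 -0.7 1;-0.2 0.02 0 0 0 -0.7 1",
)

```text
t: 13.12
eef_pos: [0.593, 0.0389, 0.1359]
tool_rot: [0.079, 0.765, 0.635, -0.077]
contact_force: [4.7, 0.5, -3.4]
gripper_width: 0.137
```

```bash
python3 st.py
```

```text
t 13.12 p [593.   38.9 135.9] F [ 4.7  0.5 -3.4] T [ 0.57 -0.69 -0.38] w 0.137
tilt deg about pen x (lift+): 12.6 about y: 1.04 yaw of jaws -10.51
```

```bash
cat > plan.py <<'E'
from station import *
import numpy as np,sys
from scipy.spatial.transform import Rotation as R
n=int(sys.argv[1]);step=float(sys.argv[2]);tilt=float(sys.argv[3]);z=float(sys.argv[4])
H=np.array([.6238,.1938]);r=.158
o=get_obs();w,x,y,q=o["tool_rot"];M=R.from_quat([x,y,q,w]);p=o["eef_pos"]
d=p[:2]-H;phi=np.degrees(np.arctan2(-d[0],-d[1]))
def des(ph):
    a=np.radians(ph);u=np.array([-np.sin(a),-np.cos(a),0]);ex=np.array([np.cos(a),-np.sin(a),0])
    R0=np.c_[np.cross(ex,[0,0,-1]),ex,[0,0,-1]]
    return np.r_[H+r*u[:2],z],R.from_rotvec(-np.radians(tilt)*ex)*R.from_matrix(R0)
print("t",round(o["t"],2),"phi",round(phi,2),"gate",round(phi-5.3,2),"r",round(np.hypot(*d)*1000,1),"F",np.round(o["contact_force"],1),"T",np.round(o["torque"],2),"w",round(o["gripper_width"],3))
P,D=des(phi+n*step);P0,D0=des(phi)
err=(D*M.inv()).as_rotvec(degrees=True);print("ori err now",np.round((D0*M.inv()).as_rotvec(degrees=True),2),"pos err",np.round((P0-p)*1000,1),"end",np.round(P,4))
rv=err/n
c=p
for k in range(1,n+1):
    Pk,_=des(phi+k*step); f=k/n; Pk=Pk+(1-f)*(p-P0)
    dd=(Pk-c)*100;c=Pk;print(np.round(dd,2),np.round(rv,2))
E
python3 plan.py 6 1.6 12.7 0.136
```

```text
t 13.12 phi 11.24 gate 5.94 r 157.9 F [ 4.7  0.5 -3.4] T [ 0.57 -0.69 -0.38] w 0.137
ori err now [ 0.12  1.31 -0.73] pos err [-0.  -0.1  0.1] end [0.5676 0.0461 0.136 ]
[-0.43  0.09  0.  ] [ 0.04  0.22 -1.72]
[-0.43  0.1   0.  ] [ 0.04  0.22 -1.72]
[-0.43  0.11  0.  ] [ 0.04  0.22 -1.72]
[-0.42  0.13  0.  ] [ 0.04  0.22 -1.72]
[-0.42  0.14  0.  ] [ 0.04  0.22 -1.72]
[-0.41  0.15  0.  ] [ 0.04  0.22 -1.72]
```

Request:
send_rows(
  motion="-0.3 0.07 0 0.04 0.22 -1.2 1;-0.43 0.1 0 0.04 0.22 -1.72 1;-0.43 0.11 0 0.04 0.22 -1.72 1;-0.42 0.12 0 0.04 0.22 -1.72 1;-0.42 0.14 0 0.04 0.22 -1.72 1;-0.41 0.15 0 0.04 0.22 -1.72 1",
)

```text
t: 13.62
eef_pos: [0.567, 0.0468, 0.1361]
tool_rot: [0.062, 0.819, 0.563, -0.091]
contact_force: [4.2, 0.9, -3.9]
gripper_width: 0.133
```

```bash
python3 plan.py 10 1.6 12.7 0.136; python3 see.py s17; python3 -c "
from h import *
im=read_camera('side');cv2.imwrite('pics/s17f.png',im[:,:,::-1])"
```

```text
t 13.62 phi 21.12 gate 15.82 r 157.6 F [ 4.2  0.9 -3.9] T [ 0.39 -1.   -0.14] w 0.133
ori err now [-0.05 -0.07 -0.07] pos err [-0.2 -0.4 -0.1] end [0.5285 0.0678 0.136 ]
[-0.41  0.16 -0.  ] [-0.01 -0.01 -1.61]
[-0.41  0.17 -0.  ] [-0.01 -0.01 -1.61]
[-0.4   0.18 -0.  ] [-0.01 -0.01 -1.61]
[-0.4   0.19 -0.  ] [-0.01 -0.01 -1.61]
[-0.39  0.21 -0.  ] [-0.01 -0.01 -1.61]
[-0.38  0.22 -0.  ] [-0.01 -0.01 -1.61]
[-0.38  0.23 -0.  ] [-0.01 -0.01 -1.61]
[-0.37  0.24 -0.  ] [-0.01 -0.01 -1.61]
[-0.36  0.25 -0.  ] [-0.01 -0.01 -1.61]
[-0.36  0.26 -0.  ] [-0.01 -0.01 -1.61]
[0.567  0.0468 0.1361] [ 0.0619  0.8193  0.5627 -0.0914] [ 4.16  0.86 -3.89] [ 0.39 -1.   -0.14] 0.13315609382374544
[400.57473306 479.70350073]
```

View pics/s17.png

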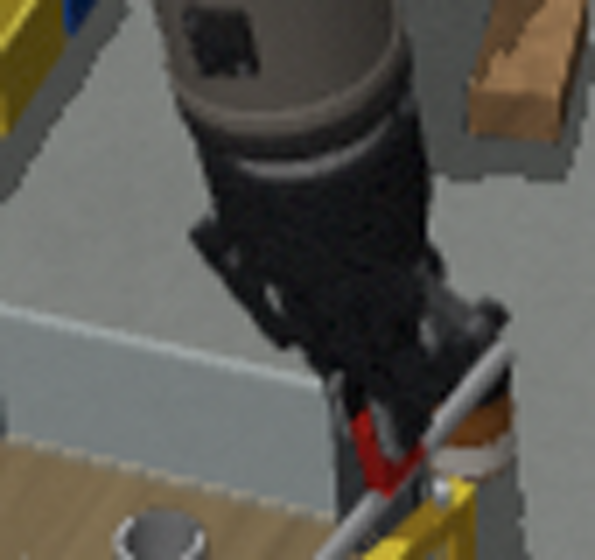

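Request:
send_rows(
  motion="-0.41 0.16 0 0 0 -1.61 1;-0.41 0.17 0 0 0 -1.61 1;-0.4 0.18 0 0 0 -1.61 1;-0.4 0.19 0 0 0 -1.61 1;-0.39 0.21 0 0 0 -1.61 1;-0.38 0.22 0 0 0 -1.61 1;-0.38 0.23 0 0 0 -1.61 1;-0.37 0.24 0 0 0 -1.61 1;-0.36 0.25 0 0 0 -1.61 1;-0.36 0.26 0 0 0 -1.61 1",
)

```text
t: 14.55
eef_pos: [0.5286, 0.0687, 0.1358]
tool_rot: [0.049, 0.891, 0.441, -0.098]
contact_force: [4.1, -0.4, -4.0]
gripper_width: 0.128
```

```bash
python3 plan.py 12 1.6 12.7 0.136
```

```text
t 14.55 phi 37.26 gate 31.96 r 157.2 F [ 4.1 -0.4 -4. ] T [ 0.32 -1.07 -0.17] w 0.128
ori err now [-0.04  0.16  0.02] pos err [-0.5 -0.6  0.2] end [0.4921 0.1065 0.136 ]
[-0.35  0.27  0.  ] [-0.    0.01 -1.6 ]
[-0.34  0.28  0.  ] [-0.    0.01 -1.6 ]
[-0.34  0.29  0.  ] [-0.    0.01 -1.6 ]
[-0.33  0.29  0.  ] [-0.    0.01 -1.6 ]
[-0.32  0.3   0.  ] [-0.    0.01 -1.6 ]
[-0.31  0.31  0.  ] [-0.    0.01 -1.6 ]
[-0.3   0.32  0.  ] [-0.    0.01 -1.6 ]
[-0.29  0.33  0.  ] [-0.    0.01 -1.6 ]
[-0.28  0.34  0.  ] [-0.    0.01 -1.6 ]
[-0.27  0.34  0.  ] [-0.    0.01 -1.6 ]
[-0.26  0.35  0.  ] [-0.    0.01 -1.6 ]
[-0.25  0.36  0.  ] [-0.    0.01 -1.6 ]
```

Request:
send_rows(
  motion="-0.35 0.27 0 0 0 -1.6 1;-0.34 0.28 0 0 0 -1.6 1;-0.34 0.29 0 0 0 -1.6 1;-0.33 0.29 0 0 0 -1.6 1;-0.32 0.3 0 0 0 -1.6 1;-0.31 0.31 0 0 0 -1.6 1;-0.3 0.32 0 0 0 -1.6 1;-0.29 0.33 0 0 0 -1.6 1;-0.28 0.34 0 0 0 -1.6 1;-0.27 0.34 0 0 0 -1.6 1;-0.26 0.35 0 0 0 -1.6 1;-0.25 0.36 0 0 0 -1.6 1",
)

```text
t: 15.55
eef_pos: [0.493, 0.1072, 0.1353]
tool_rot: [0.034, 0.953, 0.285, -0.102]
contact_force: [3.5, 0.8, -4.4]
gripper_width: 0.135
```

```bash
python3 plan.py 14 1.6 12.7 0.136; python3 -c "
from h import *
for n in C:
    im=read_camera(n);cv2.imwrite(f'pics/{n}18.png',im[:,:,::-1])"
```

```text
t 15.55 phi 56.5 gate 51.2 r 156.9 F [ 3.5  0.8 -4.4] T [ 0.29 -0.92 -0.13] w 0.135
ori err now [0.08 0.48 0.2 ] pos err [-0.9 -0.6  0.7] end [0.4688 0.1634 0.136 ]
[-0.24  0.37  0.01] [ 0.01  0.03 -1.59]
[-0.23  0.37  0.01] [ 0.01  0.03 -1.59]
[-0.22  0.38  0.01] [ 0.01  0.03 -1.59]
[-0.21  0.39  0.01] [ 0.01  0.03 -1.59]
[-0.2   0.39  0.01] [ 0.01  0.03 -1.59]
[-0.19  0.4   0.01] [ 0.01  0.03 -1.59]
[-0.18  0.4   0.01] [ 0.01  0.03 -1.59]
[-0.17  0.41  0.01] [ 0.01  0.03 -1.59]
[-0.16  0.41  0.01] [ 0.01  0.03 -1.59]
[-0.15  0.41  0.01] [ 0.01  0.03 -1.59]
[-0.13  0.42  0.01] [ 0.01  0.03 -1.59]
[-0.12  0.42  0.01] [ 0.01  0.03 -1.59]
[-0.11  0.42  0.01] [ 0.01  0.03 -1.59]
[-0.1   0.43  0.01] [ 0.01  0.03 -1.59]
```

View pics/side18.png

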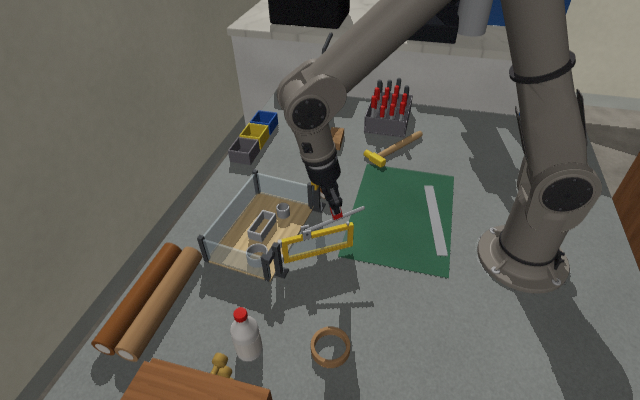

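Request:
send_rows(
  motion="-0.24 0.37 0.01 0 0.03 -1.6 1;-0.23 0.37 0.01 0 0.03 -1.6 1;-0.22 0.38 0.01 0 0.03 -1.6 1;-0.21 0.39 0.01 0 0.03 -1.6 1;-0.2 0.39 0.01 0 0.03 -1.6 1;-0.19 0.4 0.01 0 0.03 -1.6 1;-0.18 0.4 0.01 0 0.03 -1.6 1;-0.17 0.41 0.01 0 0.03 -1.6 1;-0.16 0.41 0.01 0 0.03 -1.6 1;-0.15 0.41 0.01 0 0.03 -1.6 1;-0.13 0.42 0.01 0 0.03 -1.6 1;-0.12 0.42 0.01 0 0.03 -1.6 1;-0.11 0.42 0.01 0 0.03 -1.6 1;-0.1 0.43 0.01 0 0.03 -1.6 1",
)

```text
t: 16.82
eef_pos: [0.4703, 0.1637, 0.1355]
tool_rot: [0.013, 0.99, 0.093, -0.108]
contact_force: [4.3, 0.9, -4.3]
gripper_width: 0.133
```

```bash
python3 plan.py 14 1.4 12.7 0.136
```

```text
t 16.82 phi 78.91 gate 73.61 r 156.4 F [ 4.3  0.9 -4.3] T [ 0.22 -1.11  0.07] w 0.133
ori err now [0.26 0.24 0.33] pos err [-1.6 -0.3  0.5] end [0.4675 0.2172 0.136 ]
[-0.08  0.38  0.  ] [ 0.02  0.01 -1.38]
[-0.07  0.38  0.  ] [ 0.02  0.01 -1.38]
[-0.06  0.38  0.  ] [ 0.02  0.01 -1.38]
[-0.05  0.38  0.  ] [ 0.02  0.01 -1.38]
[-0.04  0.38  0.  ] [ 0.02  0.01 -1.38]
[-0.03  0.38  0.  ] [ 0.02  0.01 -1.38]
[-0.02  0.38  0.  ] [ 0.02  0.01 -1.38]
[-0.02  0.38  0.  ] [ 0.02  0.01 -1.38]
[-0.01  0.38  0.  ] [ 0.02  0.01 -1.38]
[0.   0.38 0.  ] [ 0.02  0.01 -1.38]
[0.01 0.38 0.  ] [ 0.02  0.01 -1.38]
[0.02 0.38 0.  ] [ 0.02  0.01 -1.38]
[0.03 0.38 0.  ] [ 0.02  0.01 -1.38]
[0.04 0.38 0.  ] [ 0.02  0.01 -1.38]
```

Request:
send_rows(
  motion="-0.06 0.38 0 0 0 -1.4 1;-0.05 0.38 0 0 0 -1.4 1;-0.05 0.38 0 0 0 -1.4 1;-0.04 0.38 0 0 0 -1.4 1;-0.03 0.38 0 0 0 -1.4 1;-0.02 0.38 0 0 0 -1.4 1;-0.02 0.38 0 0 0 -1.4 1;-0.01 0.38 0 0 0 -1.4 1;0 0.38 0 0 0 -1.4 1;0 0.38 0 0 0 -1.4 1;0.01 0.38 0 0 0 -1.4 1;0.02 0.38 0 0 0 -1.4 1;0.03 0.36 0 0 0 -1.4 1;0.04 0.3 0 0 0 -1.1 1;0.04 0.2 0 0 0 -0.8 1;0.02 0.1 0 0 0 -0.4 1;0 0 0 0 0 0 1",
)

```text
t: 18.23
eef_pos: [0.4704, 0.2235, 0.1352]
tool_rot: [-0.008, 0.989, -0.098, -0.107]
contact_force: [3.4, 1.0, -4.6]
gripper_width: 0.131
```

```bash
python3 plan.py 1 0 12.7 0.136; python3 -c "
from h import *
for n in C:
    im=read_camera(n);cv2.imwrite(f'pics/{n}19.png',im[:,:,::-1])
im=cv2.imread('pics/side19.png')[140:300,190:400];cv2.imwrite('pics/s19.png',cv2.resize(im,None,fx=3.7,fy=3.7,interpolation=cv2.INTER_CUBIC))"
```

```text
t 18.23 phi 100.96 gate 95.66 r 156.3 F [ 3.4  1.  -4.6] T [ 0.18 -1.08  0.08] w 0.131
ori err now [0.4  0.29 0.35] pos err [-1.7  0.3  0.8] end [0.4687 0.2238 0.136 ]
[-0.17  0.03  0.08] [0.4  0.29 0.35]
```

View pics/s19.png

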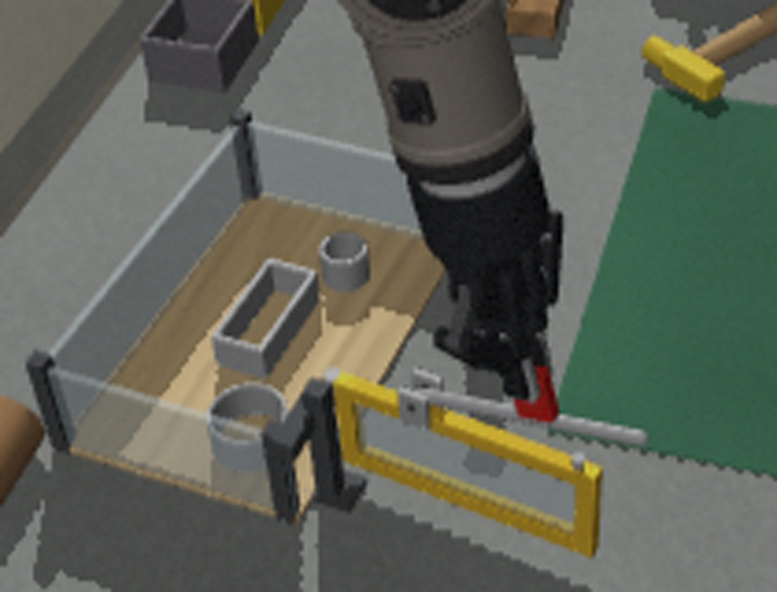

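View pics/top19.png

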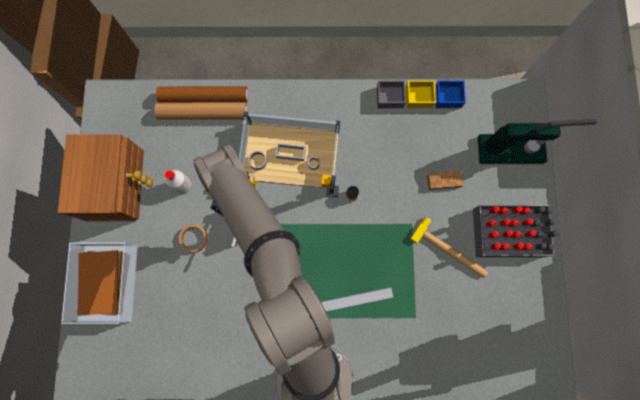

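Request:
send_rows(
  motion="-0.03 0 -0.18 -0.22 -1.12 0 1;-0.03 0 -0.18 -0.22 -1.12 0 1;-0.03 0 -0.18 -0.22 -1.12 0 1;-0.03 0 -0.18 -0.22 -1.12 0 1;-0.03 0 -0.18 -0.22 -1.12 0 1;-0.03 0 -0.18 -0.22 -1.12 0 1;-0.03 0 -0.18 -0.22 -1.12 0 1;-0.02 0 -0.18 -0.22 -1.12 0 1;-0.02 0 -0.18 -0.22 -1.12 0 1;0 0 0 0 0 0 1",
)

```text
t: 19.17
eef_pos: [0.4689, 0.223, 0.1178]
tool_rot: [0.0, 0.995, -0.097, -0.006]
contact_force: [6.1, 0.8, -7.0]
gripper_width: 0.131
```

```bash
python3 plan.py 1 0 0 0.1165
```

```text
t 19.17 phi 100.66 gate 95.36 r 157.6 F [ 6.1  0.8 -7. ] T [ 0.23 -1.01  0.28] w 0.131
ori err now [-0.02 -0.63  0.47] pos err [-0.4  0.1 -1.3] end [0.4685 0.223  0.1165]
[-0.04  0.01 -0.13] [-0.02 -0.63  0.47]
```

Request:
send_rows(
  motion="0.03 0 -0.1 -0.1 -0.5 0 1;0 0 0 0 0 0 1;0 0 0 0 0 0 1",
)

```text
t: 19.42
eef_pos: [0.4688, 0.2227, 0.1164]
tool_rot: [0.001, 0.995, -0.096, 0.001]
contact_force: [5.5, 0.7, -5.9]
gripper_width: 0.128
```

```bash
python3 plan.py 1 0 0 0.1165;python3 -c "
from h import *
im=read_camera('side')[140:300,190:400,::-1];cv2.imwrite('pics/s20.png',cv2.resize(im,None,fx=3.7,fy=3.7,interpolation=cv2.INTER_CUBIC))"
```

```text
t 19.42 phi 100.55 gate 95.25 r 157.6 F [ 5.5  0.7 -5.9] T [ 0.24 -0.81  0.25] w 0.128
ori err now [0.12 0.16 0.47] pos err [-0.4  0.1  0.1] end [0.4685 0.2227 0.1165]
[-0.04  0.01  0.01] [0.12 0.16 0.47]
```

View pics/s20.png

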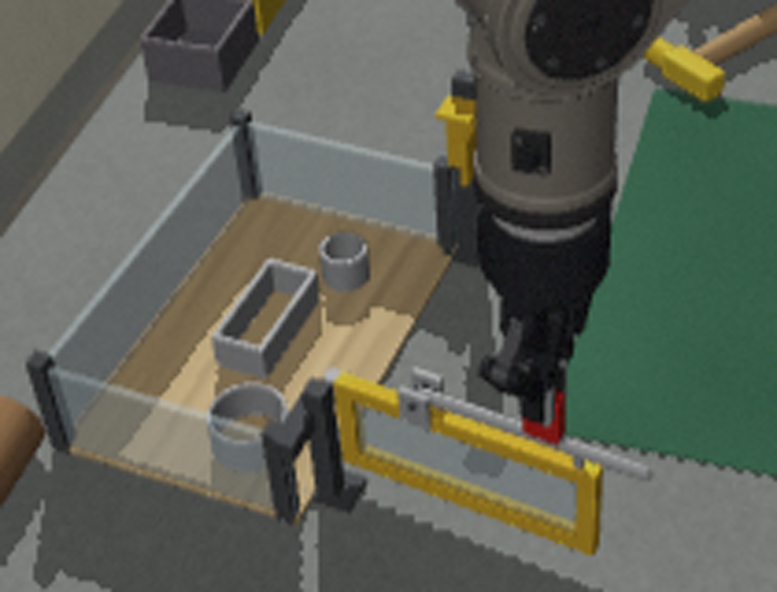

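Request:
send_rows(
  motion="0 0 0 0 0 0 0.85;0 0 0 0 0 0 0.83;0 0 0 0 0 0 0.78;0 0 0 0 0 0 0.7;0 0 0 0 0 0 0.6;0 0 0 0 0 0 0.6;0 0 0 0 0 0 0.6",
)

```text
t: 20.05
eef_pos: [0.4654, 0.2221, 0.1169]
tool_rot: [0.002, 0.995, -0.096, 0.001]
contact_force: [-0.3, -0.5, -0.8]
gripper_width: 0.399
```

```bash
python3 plan.py 1 0 0 0.1165;python3 -c "
from h import *
im=read_camera('side')[140:300,190:400,::-1];cv2.imwrite('pics/s21.png',cv2.resize(im,None,fx=3.7,fy=3.7,interpolation=cv2.INTER_CUBIC))"
```

```text
t 20.05 phi 100.11 gate 94.81 r 160.9 F [-0.3 -0.5 -0.8] T [ 0.    0.   -0.03] w 0.399
ori err now [0.25 0.07 0.9 ] pos err [ 2.9 -0.5 -0.4] end [0.4683 0.2215 0.1165]
[ 0.29 -0.05 -0.04] [0.25 0.07 0.9 ]
```

View pics/s21.png

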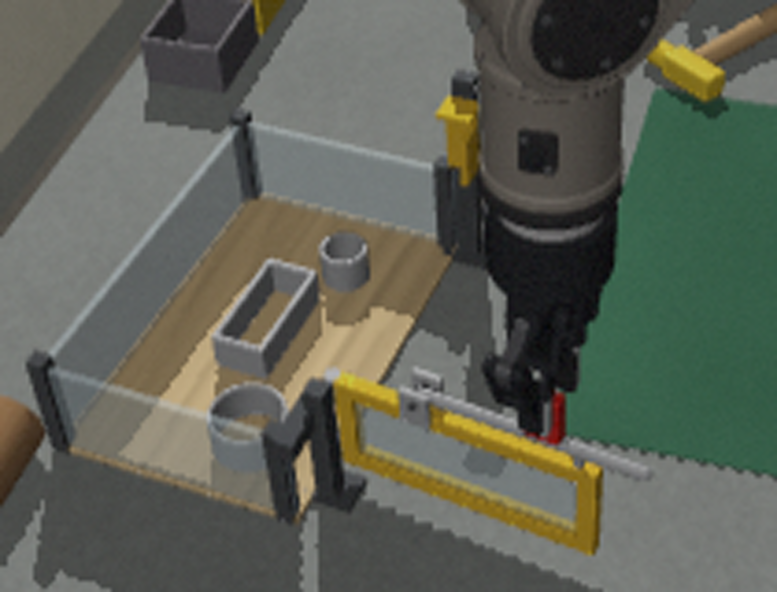

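Request:
send_rows(
  motion="0 0 0.3 0 0 0 0.55;0 0 0.5 0 0 0 0.5;0 0 0.5 0 0 0 0.5;0 0 0.8 0 0 0 0.5",
)

```text
t: 20.43
eef_pos: [0.4644, 0.2214, 0.1381]
tool_rot: [0.003, 0.995, -0.096, -0.001]
contact_force: [-0.3, -0.2, 0.2]
gripper_width: 0.503
```

```bash
python3 plan.py 1 0 0 0.1165
```

```text
t 20.43 phi 99.82 gate 94.52 r 161.8 F [-0.3 -0.2  0.2] T [-0.01  0.07  0.01] w 0.503
ori err now [ 0.34 -0.1   1.2 ] pos err [  3.7  -0.6 -21.6] end [0.4681 0.2207 0.1165]
[ 0.37 -0.06 -2.16] [ 0.34 -0.1   1.2 ]
```

Request:
send_rows(
  motion="0 0 1 0 0 0 0.5;0 0 2 0 0 0 0.5;0 0 3 0 0 0 0.5;0 0 3 0 0 0 0.5;0 0 3 0 0 0 0.5;0 -2 2 0 0 0 0.5;0 -3 1 0 0 0 0.5;0 -3 0 0 0 0 0.5;0 -3 0 0 0 0 0.5;0 -3 0 0 0 0 0.5;0 -3 0 0 0 0 0.5;0 -3 0 0 0 0 0.5;0 -3 0 0 0 0 0.5;0 -2 0 0 0 0 0.5;0 -1 0 0 0 0 0.5;0 0 0 0 0 0 0.5",
)

```text
t: 21.77
eef_pos: [0.4614, -0.0475, 0.3177]
tool_rot: [-0.003, 0.996, -0.093, 0.01]
contact_force: [-0.5, 0.1, -0.3]
gripper_width: 0.5
```

```bash
python3 st.py; python3 - <<'E'
from h import *
for n in C:
    im=read_camera(n);cv2.imwrite(f'pics/{n}22.png',im[:,:,::-1])
a=cv2.imread('pics/side22.png')[140:300,190:400];cv2.imwrite('pics/s22.png',cv2.resize(a,None,fx=3.7,fy=3.7,interpolation=cv2.INTER_CUBIC))
a=cv2.imread('pics/top22.png')[100:260,220:380];cv2.imwrite('pics/t22.png',cv2.resize(a,None,fx=3.7,fy=3.7,interpolation=cv2.INTER_CUBIC))
E
```

```text
t 21.77 p [461.4 -47.5 317.7] F [-0.5  0.1 -0.3] T [-0.05  0.03  0.02] w 0.5
tilt deg about pen x (lift+): -0.21 about y: -1.22 yaw of jaws -100.65
```

View pics/s22.png

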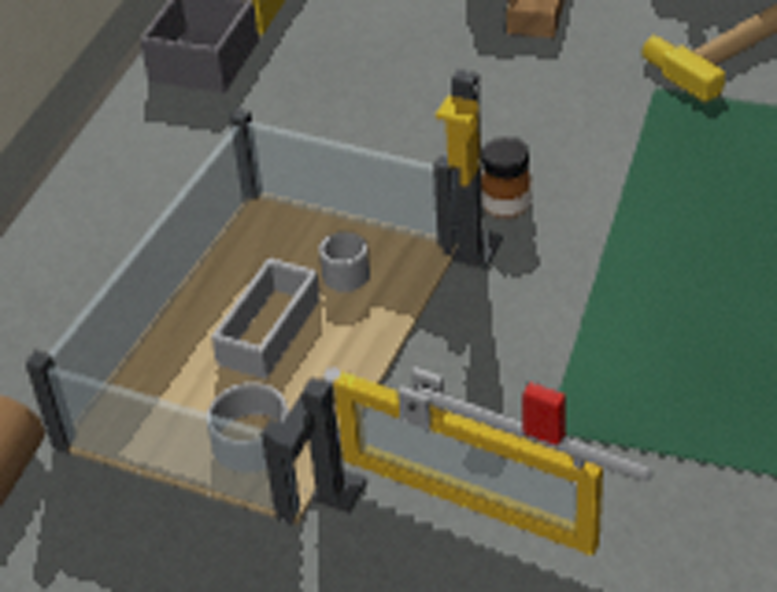

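View pics/t22.png

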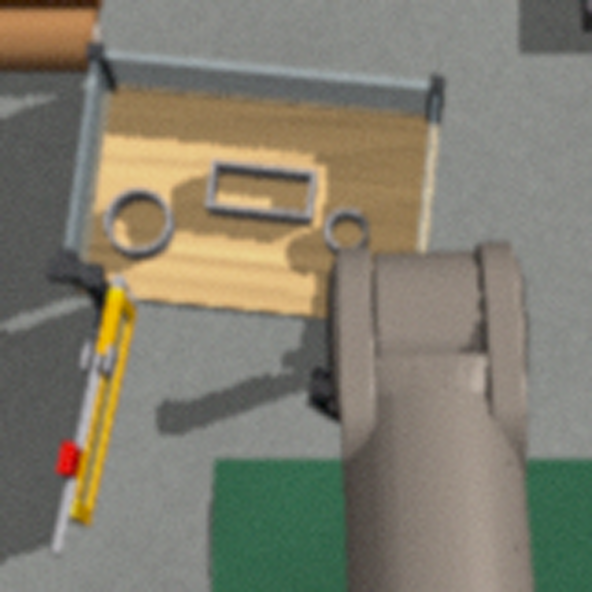

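```bash
python3 - <<'E'
from h import *
f=lambda u,v:(u/3.7+220-.5,v/3.7+100-.5)
a=atz("top",f(97,345),.118);b=atz("top",f(57,548),.118);d=b-a
print(a,b,np.degrees(np.arctan2(-d[0],-d[1])))
a=atz("top",f(122,285),.105);b=atz("top",f(83,515),.105);d=b-a
print(np.degrees(np.arctan2(-d[0],-d[1])))
i0=cv2.imread("pics/top0.png").astype(int)
i1=cv2.imread("pics/top22.png").astype(int)
df=np.abs(i0-i1).max(2)
for nm,(x0,y0,x1,y1) in dict(dies=(245,138,300,175),jar=(342,182,362,203),glue=(160,165,195,195),tape=(174,220,212,258),mallet=(408,215,490,280),block=(425,168,467,192)).items(): print(nm,(df[y0:y1,x0:x1]>40).sum())
E
```

```text
[0.56753574 0.20572925 0.118     ] [0.39960373 0.23364558 0.118     ] 99.43830586443494
98.02234414773129
dies 11
jar 216
glue 0
tape 309
mallet 0
block 0
```

```bash
python3 - <<'E'
from h import *
i0=cv2.imread("pics/side0.png").astype(int);i1=cv2.imread("pics/side22.png").astype(int)
df=np.abs(i0-i1).max(2)
for nm,(x0,y0,x1,y1) in dict(jar=(319,176,335,200),tape=(305,325,355,370),glue=(228,305,265,365)).items(): print(nm,(df[y0:y1,x0:x1]>40).sum())
cv2.imwrite("pics/tape.png",np.vstack([cv2.resize(cv2.imread(f"pics/{f}.png")[205:270,160:240],None,fx=4,fy=4) for f in("top0","top22")]))
E
```

```text
jar 0
tape 420
glue 0
```

View pics/tape.png

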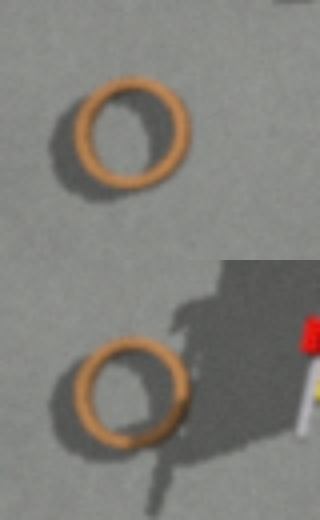

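The tape hasn't moved; only a shadow falls on it now. Everything is in place, so I'm handing in.

```bash
python3 -c "
from station import *
print(hand_in())"
```

```text
the job is handed in; nothing more can be done
None
```

The gate is open a little past a right angle, the latch bar is back level on it, and I handed the job in at about 22 s of the 72 s allowed. No verdict was reported.

**Latch:** I pinched the red tab from above and lifted the bar along its arc about 1° at a time, probing gently against the lip after each step. The wrist readings stayed below about 7 N. The bar came free at about 12 to 13° of lift, and I felt no clear contact with the hood.

**Swing:** I opened the gate at about 18°/s. I then lowered the bar until it was level, opened the fingers and moved the arm clear.

**Last checks:**
- **Gate angle:** the arm's position gave about 94.5°. The top camera gave about 93° from the gate edge and 94° from the bar.
- **Bar:** it lies parallel to the gate's rail in the side view.
- **Dies, glue, mallet and cork block:** they show no movement in the top picture against the start.
- **Jar and tape:** the pixel counts there changed because the arm hides the jar in the top view and a shadow falls on the tape. The side picture shows the jar unmoved, and the tape ring sits in the same place in the top view.

**What disagreed:**
- **Fingertip height:** the fingertips looked about 25 mm higher in the pictures than the reported tool position, so I set the grasp depth from the pictures.
- **Leftover force:** about 6 N along the bar and down remained just before I let go. When the fingers opened the tool sprang about 3 mm and the reading went to zero. The gate did not visibly move.

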